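# Put the measured core bit back in its hasped case

### The job

Put the measured core bit away: flip the hasp off its staple and swing it up past level, clear of the case, then raise the lid until it stands upright or leans back. Lay the core bit from the sloping rest down in the saddles of the case, with its thin green hub in the narrow saddle, let go, and leave the lid open. Leave everything else on the bench and in the case where it is.

Things in the scene. Friction and masses are not known exactly. Their poses are not given: they have to be found in the camera images.
- case: Grey case fixed to the bench, 180 deep (x), 300 wide (y), 95 high, walls and floor 6, green lid. Origin: centre of its underside. Own -x is the front, facing the robot, with hasp and lid pull; +y its left seen from the robot. Inside, black U-shaped saddles for the bit along y, mid-depth; a partition 6 thick, 66 high at y = +62; a brass collar left of it.
- cradle (a point): Where bit_center belongs: case frame (0, -45, 48), axes as the case's; bit along y, hub to +y. From here: barrel saddles (46 between cheeks, 12 thick) at y -48 and +48, hub saddle (28 between cheeks, 12 thick) at +82; cheeks 15 thick, tops 2 up. 3 play each side, 11 along y. Between barrel saddles open down to the floor, 42 below. Inner front/back walls 84 away, rims 47 up.
- hasp (a joint): Hasp strap angle about its hinge on the lid's front edge (axis along the case's y), rad: 0 hanging over the staple, 1.57 straight out to the front (level, lid shut), 2.7 at its stop, leaning back over the lid. Friction hinge, about 2 N at the tab; stays where left. Near 0 its slot lies round the staple and locks the lid; clear from 0.6.
- hasp_hinge (a point): Hinge axis of the hasp, at the middle of its 36 mm width: in the case's frame (-97, 80, 103) with the lid shut. Axes move with the strap.
- hasp_tab (a point): Grip point on the hasp's red pull tab: 16 wide (y), 10 thick, sticking out 43 at right angles from the 74 long steel strap, 36 wide. Hasp down: 30 out from the strap (to the robot), 62 below hasp_hinge, 41 above the bench, 70 below the lid's top, so a gripper must lean. Grip across y. Staple ends 14 out from the strap, 22 above the tab. Axes move with the strap.
- lid (a joint): Angle of the lid about its hinge at the far upper edge of the case, rad: 0 shut, 1.57 upright, 1.8 at its stop, leaning back. Stiff friction hinge: stays at any angle; about 7 N at the pull raises it.
- lid_hinge (a point): Hinge axis of the lid (along the case's y): in the case's frame (90, 0, 95). Axes move with the lid.
- lid_pull (a point): Grip point on the yellow lid pull, a tab 22 wide (y) and 12 thick sticking out 50 from the front edge of the lid; this point is 31 out from the lid's edge (lid 16 thick). In the lid's own frame, from lid_hinge: (-214, -65, 8). Axes move with the lid. Grip it across its width (y).
- rest: Steel sloping rest fixed to the bench, base 170 x 110 x 12; origin: centre of its underside. Holds the bit, rising 0.52 rad (30 deg) along the rest's +x, away from the robot, in two U saddles (12 thick, 48 each way from bit_center; cheeks 15 thick end 4 below the bit's axis); stop at the low end. Between them fingers have room beside the bit to 42 below its axis; a spine 26 wide runs under it.
- bit_center (a point): Middle of the loose core bit's barrel, on its axis: barrel 40 diameter, 130 long, silver at the open end, green at the other; about 0.4 kg. Own x along the axis towards the hub. At the start on the rest, this point 95 above the bench, hub end up and away from the robot. Turn about its own axis does not matter.
- bit_hub (a point): Point on the axis of the core bit's thin green hub (22 diameter, 34 long), 85 from bit_center.
- collar_center (a point): Centre of a brass collar, 66 outside, 35 high, lying in the left compartment of the case. Bystander.
- spanner: Steel spanner 190 long lying in front of the robot, about 10 high. Bystander; origin near its middle, on the bench.
- flask: Blue plastic bottle, 64 diameter, 160 high, at the left. Bystander; origin under its centre.
- mallet: Hammer 240 long lying at the right. Bystander; origin near its middle, on the bench.
- cup: White mug 84 diameter, 95 high, far right. Bystander; origin under its centre.
- vblock: Steel V-block 60 x 80 x 50, beyond the case. Bystander; origin under its centre.
- sleeve: Green ring gauge sleeve, 76 diameter, 70 high, far left. Bystander; origin under its centre.
There are look-alikes about, which are no part of the job. What is shaped like the part that bears bit_center but black or red is not meant.

How it is judged:
By the outcome, as a careful person would: the job done as asked, in the order asked, and still so for the second after the job is handed in, with the robot touching nothing.
It also fails if it takes over 72 s, if anything falls off the work surface, if the arm or the gripper's body presses on something with over 40 N, if the wrist force passes 120 N, or if a joint passes its speed limit or range.

### The arm

A 7-joint arm with a two-finger parallel gripper is mounted at the origin on the work surface. World frame = base frame: x ahead of the robot, y to its left, z up, the work surface at z = 0. Lengths are in m, angles in rad, forces in N, time in s.
With the tool pointing down it reaches from about 0.4 to 0.85 m from the base axis. Payload 10.4 kg.
Tool frame: the origin (TCP) lies on the centre line of the jaws, within the pads' length; the fingertips stand 14 mm ahead of it and the grasp point (between the pads) lies 5 mm behind it (tip_reach is the z of the fingertips in the tool frame, in m); z points along the fingers, x is the direction in which the jaws open and shut, and the axes are right-handed (so a half turn about z gives the same grasp; the last joint's range is limited). The gripper opens to 87 mm and grips with 3 to 60 N. Pads are 19 mm wide; open, the fingers measure 117 mm over their backs; the gripper's body (75 mm by 190 mm) begins 51 mm behind the grasp point.
Start: joints at [-1.202, 0.332, -0.065, 1.46, 0.022, 1.35, -0.088], TCP at [0.239, 0.578, 0.237] pointing down, gripper open.
Joint ranges: [-2.6, 2.6], [-0.5, 2.12], [-1.47, 1.34], [0.16, 2.42], [-1.27, 4.41], [0.06, 2.06], [-2.6, 2.6]. Speed limits (rad/s): [2.22, 2.22, 2.79, 2.79, 3.14, 3.14, 3.14].

### API

Orientations are given as a unit quaternion [x, y, z, w].
In Python, from bench import * gives the robot as it stands.
- The arm moves only by the tool carry_out, never from a script. Its argument "rows" is a list of rows, each a list of 5 numbers: the closure, from -1 (fully open) to 1 (shut), so that 0 is half open, then the shift along the tool's x, y, z in units of 30 mm (1.0 is 30 mm), then the turn about the tool's z in units of 5 degrees (1.0 is 5 degrees). In form: [[jaw, x, y, z, turn], ...]. A call has 1 to 20 rows; each row shifts and turns the pose as measured when the row begins, along the tool's axes as they then stand; what a row does not reach is not made up. A row lasts 1/12 s, in which the tool goes at most 41.7 mm and 7.16 degrees, less where a joint would pass 70% of its speed; a pose out of reach is approached as far as the arm can. A call is refused whole if a number of a shift passes 1 or a number of a turn 1, either way. A call with a gripper value outside its range is refused whole. The fingers move at their own pace and stop on an object; "force" is the grip in N (left out, the last holds). Time passes only in rows, so rows that do not move let the fingers close. It gives the time, the measured TCP pose, the force and the opening at its end, in the units of the state.
- read_state(): the state, without advancing time (a new reading comes with each control period).
- camera(name): name is "side" or "top" or "wrist"; returns the picture (384x512x3 uint8, blue, green, red); there is no depth.
- camera_info(name): a dict with "fx", "fy", "cx", "cy" (pixels), "extrinsics" (4x4, takes a point from camera to world coordinates); the wrist camera has in their place "tool_from_camera" (4x4, takes a point from camera to tool coordinates, whose origin is the TCP and whose axes are the tool frame's). Camera axes: x right, y down, z forward; pixel columns grow to the right and rows downward; lengths in m; the calibration is good to about 2 mm. The wrist camera is an equidistant fisheye: a pixel r from the principal point sees the ray r / f radians off the axis. A picture is of the moment at which its call begins: read the wrist's pose just before it. camera_info takes no time and is no camera call.
- close_job(): hands the job in, once; it reports no verdict.
Trained networks look in the newest picture that a camera, given by its name, has taken for a name from the list of things; names that differ only in an ending like _2 or _b are one class to them, and where a whole thing is asked for, a point or a joint stands for the part that bears it (a point fixed in the world has none). Each returns a list of dicts, best first, with "conf" (0 to 1); they miss things now and then, are a little off and sometimes report something else, mostly with a low value. They report only what shows in the picture. A call takes as long as a camera call. They do not tell look-alikes from the thing itself.
- recognise(query, camera): "box" ([centre column, centre row, width, height] in pixels, round what is visible of it).
- silhouettes(query, camera): "mask" (384x512 bool, what is visible of it) and "box" ([centre column, centre row, width, height] in pixels, round what is visible of it).
- pinpoint(query, camera): "xy" ([column, row] in pixels: a listed point, or the origin of a listed thing).
The state is a dict: "time": time; "joint_positions": joint angles; "joint_vel": joint speeds; "joint_torque": joint torques, N m; "ee_pos": TCP position; "eef_rot": TCP orientation; "ft_force": force on the tool from outside, world axes, zero at the start; "torque": the same for the moment, N m; "width": finger opening in m.
Only numpy, scipy, OpenCV 4.12 (cv2) and the standard library are available. Lean on these libraries where they do the work, as an engineer would, in place of code of your own. Each camera call takes 0.05 s, during which the arm holds its last target. There are 200 camera calls.

## Working session

There is one attempt and no reset: what is moved stays moved. The work goes in short steps, Python scripts to look and compute and a tool call to move; the robot and the scene stay as the last step left them, time stands still between calls to the robot, and variables do not carry over. Pictures are saved under pics/ and viewed, about 8 in all and at most 12, crops included, and the job is handed in when it is done.

Besides the shell and the picture viewer there is one more tool, called after "Call:" by a JSON object that holds its "fn" and its "kwargs". carry_out: Moves the arm, as the interface text tells. Its arguments: {"type":"object","properties":{"rows":{"type":"array","items":{"type":"array","items":{"type":"number"}}},"force":{"type":"number"}},"required":["rows"]}

```bash
ls; mkdir -p pics; python3 - <<'E'
from bench import *
import cv2,numpy as np
s=read_state();print(s)
for c in("top","side","wrist"):
    i=camera(c);cv2.imwrite(f"pics/{c}0.png",i);d=camera_info(c);print(c,d)
    if c!="wrist":
        for q in["case","rest","bit_center","bit_hub","hasp_hinge","hasp_tab","lid_pull","lid_hinge","cradle","spanner","flask","mallet","cup","vblock","sleeve"]:
            print(c,q,[(np.round(r["xy"],1).tolist(),round(r["conf"],2)) for r in pinpoint(q,c)][:4])
t=cv2.imread("pics/top0.png");u=cv2.imread("pics/side0.png")
cv2.imwrite("pics/both.png",cv2.resize(np.vstack([t,u]),None,fx=.78,fy=.78))
E
```

```text
pics
{'time': 0.0, 'joint_positions': array([-1.20158049,  0.33283153, -0.06471819,  1.46093753,  0.02157153,
        1.34990911, -0.08848328]), 'joint_vel': array([ 1.22340697e-03, -4.49225744e-04,  1.22527350e-03, -5.84107730e-05,
        4.13332002e-05, -3.35271228e-04, -1.09418491e-04]), 'joint_torque': array([-3.01738027e-06, -6.23251390e+01,  2.46572070e-02, -3.89904821e+01,
       -6.12471672e-02,  3.97150603e-02,  1.30326493e-04]), 'ee_pos': array([0.23851188, 0.57729927, 0.23578097]), 'eef_rot': array([ 8.31210474e-01,  5.55957430e-01, -5.69166864e-04,  4.00078985e-04]), 'ft_force': array([-0.18344038,  0.54982064,  0.15608199]), 'torque': array([-0.03887525,  0.0651555 , -0.04285009]), 'width': 0.08706919707762893}
top {'fx': 393.71270681307817, 'fy': 393.71270681307817, 'cx': 254.8199054614514, 'cy': 195.5596368283871, 'extrinsics': array([[ 0.00818223, -0.99816484,  0.06000002,  0.45859873],
       [-0.99994901, -0.00852246, -0.00541681, -0.00724822],
       [ 0.00591822, -0.05995264, -0.99818368,  1.47102368],
       [ 0.        ,  0.        ,  0.        ,  1.        ]])
[... 1849 characters left out ...]
9.5], 0.89), ([194.1, 212.2], 0.62)]
side mallet [([204.1, 350.1], 0.72), ([233.8, 253.1], 0.48)]
side cup [([310.4, 321.5], 0.91)]
side vblock [([325.2, 219.4], 0.81), ([272.4, 253.6], 0.63)]
side sleeve [([248.2, 146.8], 0.64)]
wrist {'fx': 297.3186396354542, 'fy': 297.3186396354542, 'cx': 255.76590185712692, 'cy': 197.04081278613864, 'tool_from_camera': array([[ 9.99999283e-01,  7.00750370e-04,  9.71117167e-04,
        -4.37149791e-04],
       [-9.64733733e-04,  9.51843274e-01,  3.06583515e-01,
        -8.56256444e-02],
       [-7.09512832e-04, -3.06584232e-01,  9.51843267e-01,
        -1.48160218e-01],
       [ 0.00000000e+00,  0.00000000e+00,  0.00000000e+00,
         1.00000000e+00]])}
```

```bash
python3 - <<'E'
import cv2,numpy as np
t=cv2.imread("pics/top0.png")[100:290,90:440];u=cv2.imread("pics/side0.png")[120:384,130:430]
cv2.imwrite("pics/t1.png",cv2.resize(t,None,fx=2.28,fy=2.28,interpolation=2));cv2.imwrite("pics/s1.png",cv2.resize(u,None,fx=2.2,fy=2.2,interpolation=2))
E
```

```text
(no output)
```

View pics/t1.png

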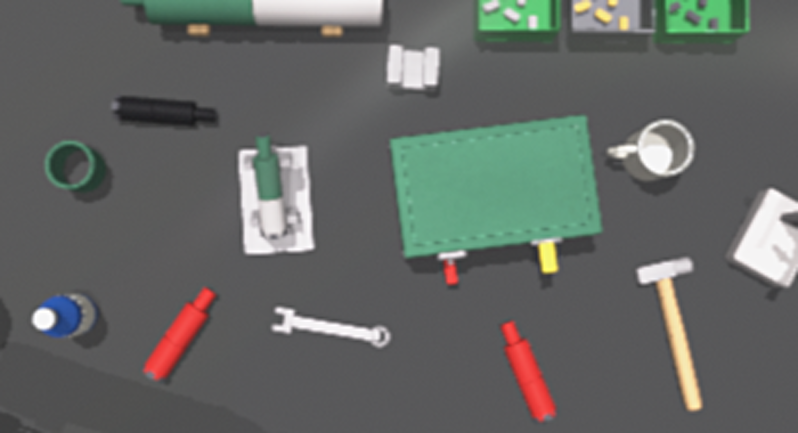

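View pics/s1.png

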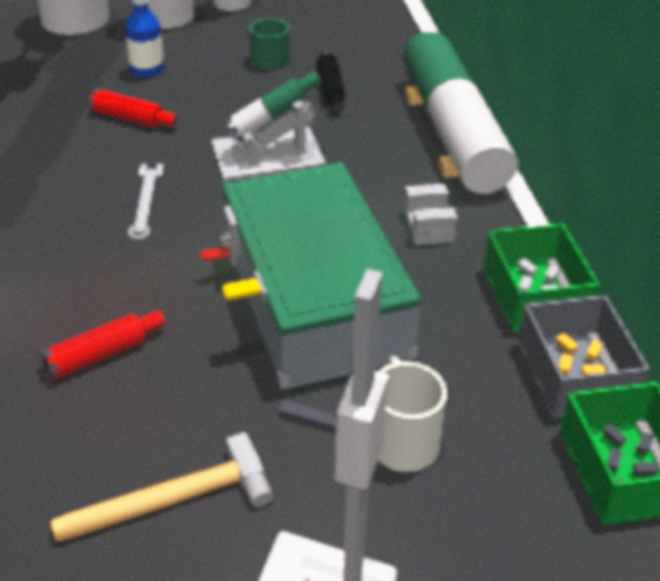

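The target is the green/silver bit on the rest, at about (208,183) in the top image. The look-alikes are a black one at (159,149), red ones at (168,246) and (322,262), and the large cylinder at the far end. The hasp is the red tab at (288,219) and the lid pull is the yellow tab at (329,213). Next I'll fit the poses.

```bash
cat > h.py <<'E'
from bench import *
import cv2,numpy as np
from scipy.spatial.transform import Rotation as R
def ray(c,xy):
    d=camera_info(c);E=d["extrinsics"];v=E[:3,:3]@np.array([(xy[0]-d["cx"])/d["fx"],(xy[1]-d["cy"])/d["fy"],1]);return E[:3,3],v
def atz(c,xy,z):
    o,v=ray(c,xy);return o+v*(z-o[2])/v[2]
def proj(c,P):
    d=camera_info(c);E=d["extrinsics"];p=(np.atleast_2d(P)-E[:3,3])@E[:3,:3]
    return np.c_[d["fx"]*p[:,0]/p[:,2]+d["cx"],d["fy"]*p[:,1]/p[:,2]+d["cy"]]
def tri(p,q):
    o,v=ray("top",p);a,b=ray("side",q);k=np.linalg.lstsq(np.c_[v,-b],a-o,rcond=None)[0]
    x=o+v*k[0];y=a+b*k[1];return (x+y)/2,np.linalg.norm(x-y)
E
python3 - <<'E'
from h import *
t=cv2.imread("pics/top0.png")
hsv=cv2.cvtColor(t,cv2.COLOR_BGR2HSV)
m=cv2.inRange(hsv,(60,90,60),(90,255,255))
n,l,st,ce=cv2.connectedComponentsWithStats(m)
for i in range(1,n):
    if st[i,4]>60: print(st[i],ce[i])
i=l[183,300]; c=cv2.findContours((l==i).astype(np.uint8),0,1)[0]
c=max(c,key=cv2.contourArea).reshape(-1,2).astype(float)
W=np.array([atz("top",p,.111)[:2] for p in c])
r=cv2.minAreaRect((W*1000).astype(np.float32));print("lid rect",r)
print("pull",atz("top",(328.9,214.6),.103),"pull tri",tri((328.9,214.6),(235.6,251.5)))
print("tab",atz("top",(288.7,221),.041),tri((288.7,221),(225.8,237.3)))
print("hh",atz("top",(288.7,207.4),.103),"vb",tri((268.5,130.2),(325.2,219.4)))
print("case",atz("top",(300.4,183.3),0),atz("side",(271.3,253.1),0))
print("rest",atz("top",(213.3,187.3),0),atz("side",(251.2,190.9),0))
print("hub",atz("top",(208.3,163.8),.1375),atz("side",(270,158.6),.1375),tri((208.3,163.8),(270,158.6)))
print("bc side",atz("side",(253.8,169.5),.095))
for q in("bit_center",):
  for cam in("top",):
    camera(cam)
    for s in pinpoint(q,cam):print(s)
    for s in silhouettes(q,cam):print(s["conf"],s["box"])
ys,xs=np.where(m&(l==l[170,207]));print(len(xs))
cv2.imwrite("pics/t2.png",np.hstack([t[60:384,0:200],cv2.resize(t[150:205,190:230],(236,324),interpolation=2)]))
E
```

```text
[    0     0   512    70 31600] [252.95287975  32.01414557]
[299  84  37  33 623] [318.53130016 102.11556982]
[378  84  41  31 911] [398.19429199 100.12074643]
[ 143   87   57   23 1103] [174.62194016  97.69174977]
[ 262  151   91   62 4442] [306.73232778 181.14385412]
[111 162  22  21 119] [121.24369748 172.05882353]
[  2 166  30  25 495] [ 17.04242424 178.11313131]
[   2  206   44   36 1040] [ 21.38653846 223.43846154]
[  5 261  44  30 485] [ 22.53195876 272.96082474]
lid rect ((592.0458374023438, -194.67059326171875), (180.7368927001953, 299.8852844238281), 7.591208457946777)
pull [ 0.47674921 -0.27262161  0.103     ] pull tri (array([ 0.47639507, -0.27335436,  0.09909625]), np.float64(0.0008131057968643287))
tab [ 0.4531818  -0.13862979  0.041     ] (array([ 0.45564774, -0.13904952,  0.03782229]), np.float64(0.004962526707722017))
hh [ 0.50059944 -0.1327911   0.103     ] vb (array([ 0.79588452, -0.06501488,  0.0059316 ]), np.float64(0.004289580306974044))
case [ 0.59456903 -0.18589813  0.        ] [ 5.92639957e-01 -1.91408370e-01 -1.11022302e-16]
rest [0.5766839  0.14053095 0.        ] [0.57681899 0.14587594 0.        ]
hub [0.64580944 0.14490803 0.1375    ] [0.64447494 0.1374912  0.1375    ] (array([0.64620319, 0.14550195, 0.13251082]), np.float64(0.0006102066687364766))
bc side [0.58717626 0.1421498  0.095     ]
{'xy': [322.3, 268.8], 'conf': 0.94}
{'xy': [206.9, 185.7], 'conf': 0.71}
{'xy': [166.6, 246.6], 'conf': 0.67}
{'xy': [160.9, 148.2], 'conf': 0.56}
0.81 [207.9, 181.1, 11.2, 45.9]
0.78 [164.8, 148.0, 46.6, 13.4]
0.6 [169.3, 248.5, 31.0, 40.7]
0.55 [322.1, 263.6, 21.3, 42.9]
0
```

View pics/t2.png

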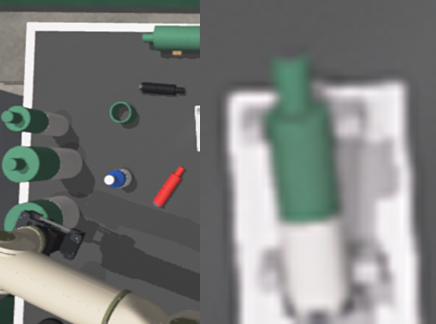

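Call:
{"fn": "carry_out", "kwargs": {"rows": [[-1,-1,0.4,-0.15,-0.3],[-1,-1,0.4,-0.15,-0.3],[-1,-1,0.4,-0.15,-0.3],[-1,-1,0.4,-0.15,-0.3],[-1,-1,0.4,-0.15,-0.3],[-1,-1,0.4,-0.15,-0.3],[-1,-1,0.4,-0.15,-0.3],[-1,-1,0.4,-0.15,-0.3],[-1,-1,0.4,-0.15,-0.3],[-1,-1,0.4,-0.15,-0.3],[-1,-1,0.4,-0.15,-0.3],[-1,-1,0.4,-0.15,-0.3],[-1,-1,0.4,-0.15,-0.3],[-1,-1,0.4,-0.15,-0.3],[-1,-1,0.4,-0.15,-0.3],[-1,-1,0.4,-0.15,-0.3],[-1,-1,0.4,-0.15,-0.3],[-1,-1,0.4,-0.15,-0.3],[-1,-1,0.4,-0.15,-0.3],[-1,-1,0.4,-0.15,-0.3]]}}

```text
time: 3.47
ee_pos: [0.3971, -0.0672, 0.327]
eef_rot: [0.647, 0.763, 0.004, -0.002]
ft_force: [1.1, 0.7, -0.2]
width: 0.0868
```

Call:
{"fn": "carry_out", "kwargs": {"rows": [[-1,-1,0.2,0,0.1],[-1,-1,0.2,0,0.1],[-1,-1,0.2,0,0.1],[-1,-0.6,0.2,0,0],[-1,0,0,0,0],[-1,0,0,0,0]]}}

```text
time: 3.97
ee_pos: [0.4393, -0.1838, 0.3288]
eef_rot: [0.66, 0.751, 0.007, 0.001]
ft_force: [0.0, 0.5, -0.2]
width: 0.0873
```

```bash
cat >> h.py <<'E'
def wpose():
    s=read_state();T=np.eye(4);T[:3,:3]=R.from_quat(s["eef_rot"]).as_matrix();T[:3,3]=s["ee_pos"];return T
def wray(T,xy):
    d=camera_info("wrist");C=T@d["tool_from_camera"];u=np.array([xy[0]-d["cx"],xy[1]-d["cy"]]);r=np.linalg.norm(u);a=r/d["fx"]
    return C[:3,3],C[:3,:3]@np.r_[np.sin(a)*u/max(r,1e-9),np.cos(a)]
def wz(T,xy,z):
    o,v=wray(T,xy);return o+v*(z-o[2])/v[2]
def wproj(T,P):
    d=camera_info("wrist");C=T@d["tool_from_camera"];p=(np.atleast_2d(P)-C[:3,3])@C[:3,:3]
    n=np.linalg.norm(p[:,:2],axis=1);a=np.arctan2(n,p[:,2]);return p[:,:2]/n[:,None]*(a*d["fx"])[:,None]+[d["cx"],d["cy"]]
E
python3 - <<'E'
from h import *
T=wpose();print(T.round(4).tolist());np.save("T1.npy",T)
i=camera("wrist");cv2.imwrite("pics/w1.png",i)
for q,z in[("lid_pull",.103),("hasp_tab",.041),("hasp_hinge",.103)]:
    for r in pinpoint(q,"wrist")[:2]:print(q,r,wz(T,r["xy"],z).round(4))
hsv=cv2.cvtColor(i,cv2.COLOR_BGR2HSV)
for nme,lo,hi,z in[("yel",(20,120,100),(35,255,255),.111),("red",(0,150,80),(8,255,255),.046),("grn",(60,90,50),(90,255,255),.111)]:
    m=cv2.inRange(hsv,lo,hi);n,l,st,ce=cv2.connectedComponentsWithStats(m)
    for k in range(1,n):
        if st[k,4]>80:
            c=cv2.findContours((l==k).astype(np.uint8),0,1)[0];c=max(c,key=len).reshape(-1,2)
            W=np.array([wz(T,p,z)[:2] for p in c])*1000
            print(nme,st[k],cv2.minAreaRect(W.astype(np.float32)))
cv2.imwrite("pics/w1b.png",cv2.resize(i,None,fx=1.5,fy=1.5))
E
```

```text
[[-0.1286, 0.9916, 0.0099, 0.4393], [0.9917, 0.1285, 0.0091, -0.1838], [0.0078, 0.011, -0.9999, 0.3288], [0.0, 0.0, 0.0, 1.0]]
lid_pull {'xy': [183.8, 191.2], 'conf': 0.68} [ 0.4802 -0.2735  0.103 ]
hasp_tab {'xy': [285.2, 175.4], 'conf': 0.57} [ 0.4567 -0.134   0.041 ]
hasp_tab {'xy': [500.1, 270.4], 'conf': 0.21} [0.6047 0.4233 0.041 ]
hasp_hinge {'xy': [285.9, 210.3], 'conf': 0.97} [ 0.4897 -0.1341  0.103 ]
yel [172 177  18  33  96] ((480.75970458984375, -275.8834228515625), (44.038612365722656, 21.96702003479004), 6.67124605178833)
red [ 192   14   45  103 2295] ((304.94091796875, -255.37826538085938), (155.239990234375, 36.706878662109375), 22.99568748474121)
red [472 125  40  64 667] ((359.9285888671875, 267.6739501953125), (47.24909210205078, 149.47377014160156), 57.49045944213867)
red [280 167  11  25  98] ((461.2236633300781, -134.23922729492188), (37.86665725708008, 14.602493286132812), 4.426689624786377)
```

View pics/w1b.png

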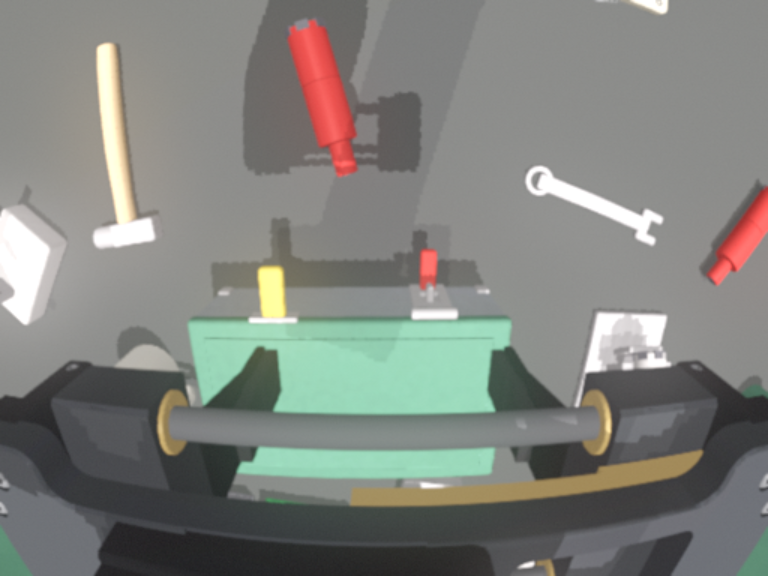

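Wrist view: the hasp's red tab is at (285,175) and the yellow pull at (181,193), in unscaled pixels. Both fit the case pose of (592.5,-195) mm, yaw 7.6°. I'll go above the tab next.

Call:
{"fn": "carry_out", "kwargs": {"rows": [[-1,0.78,0.17,0.5,0],[-1,0.78,0.17,0.8,0],[-1,0,0,1,0],[-1,0,0,1,0],[-1,0,0,1,0],[-1,0,0,1,0],[-1,0,0,0.5,0],[-1,0,0,0,0]]}}

```text
time: 4.83
ee_pos: [0.4453, -0.1211, 0.1494]
eef_rot: [0.654, 0.757, 0.012, 0.0]
ft_force: [-0.7, -0.6, -0.1]
width: 0.0872
```

```bash
cat >> h.py <<'E'
def cw(p,o=(.5925,-.195),yaw=.1327):
    c,s=np.cos(yaw),np.sin(yaw);p=np.array(p)/1000;return np.array([o[0]+c*p[0]-s*p[1],o[1]+s*p[0]+c*p[1],p[2]])
def go(W):
    T=wpose();d=T[:3,:3].T@(np.array(W)-T[:3,3]);print("TCP",T[:3,3].round(4),"zax",T[:3,2].round(3),"head",round(np.degrees(np.arctan2(T[1,0],T[0,0])),1),"need units",(d/.03).round(2))
E
python3 - <<'E'
from h import *
go(cw((-137,80,52)))
T=wpose();i=camera("wrist");hsv=cv2.cvtColor(i,cv2.COLOR_BGR2HSV)
m=cv2.inRange(hsv,(0,150,80),(8,255,255));n,l,st,ce=cv2.connectedComponentsWithStats(m)
for k in range(1,n):
    if st[k,4]>80:
        c=max(cv2.findContours((l==k).astype(np.uint8),0,1)[0],key=len).reshape(-1,2);W=np.array([wz(T,p,.046)[:2] for p in c])*1000
        print(st[k],cv2.minAreaRect(W.astype(np.float32)))
print(wproj(T,cw((-127,80,46))),wproj(T,cw((-140,80,46))),wproj(T,cw((-97,80,103))))
cv2.imwrite("pics/w2.png",cv2.resize(i[60:384],None,fx=1.5,fy=1.5))
E
```

```text
TCP [ 0.4453 -0.1211  0.1494] zax [ 0.016  0.018 -1.   ] head 98.3 need units [-0.48 -0.09  3.24]
[ 120    0   43  113 2671] ((329.07891845703125, -238.19668579101562), (102.07547760009766, 36.75636291503906), 22.32483673095703)
[229 193  17  41 257] ((460.4202880859375, -134.0780792236328), (39.33143615722656, 14.482229232788086), 7.6814284324646)
[[239.35512309 209.33405684]] [[239.28607179 195.68672024]] [[237.17058001 272.33391931]]
```

View pics/w2.png

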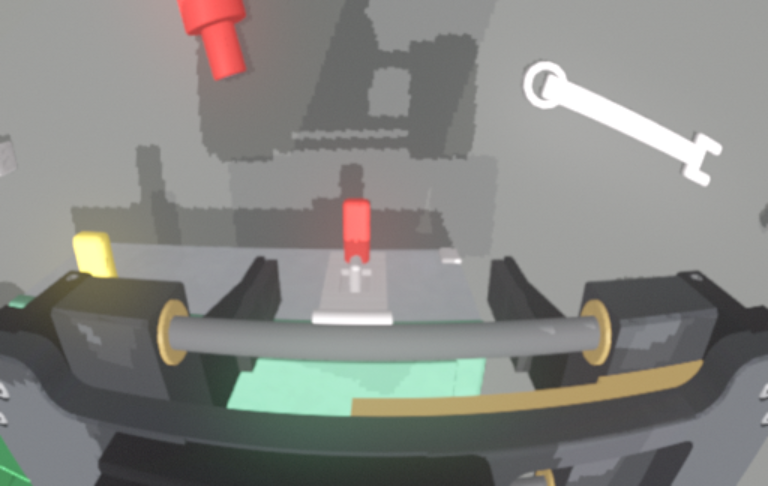

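Call:
{"fn": "carry_out", "kwargs": {"rows": [[-1,-0.5,-0.16,0.7,0.1],[-1,0,0,0.8,0],[-1,0,0,0.7,0],[-1,0,0,0.5,0],[-1,0,0,0.4,0],[-1,0,0,0,0]]}}

```text
time: 5.38
ee_pos: [0.4512, -0.1298, 0.0607]
eef_rot: [0.654, 0.757, 0.019, 0.001]
ft_force: [-0.5, 0.0, -0.6]
width: 0.0868
```

```bash
python3 - <<'E'
from h import *
go(cw((-139,80,52)));print(read_state()["ft_force"])
E
```

```text
TCP [ 0.4512 -0.1298  0.0607] zax [ 0.026  0.027 -0.999] head 98.4 need units [-0.11 -0.26  0.28]
[-0.54905666  0.03588903 -0.59314526]
```

Call:
{"fn": "carry_out", "kwargs": {"rows": [[-1,-0.1,-0.3,0,0.1],[-1,0,-0.05,0.3,0],[-1,0,0,0,0]]}}

```text
time: 5.63
ee_pos: [0.4428, -0.1333, 0.0539]
eef_rot: [0.656, 0.754, 0.021, 0.001]
ft_force: [-0.1, -0.1, 0.4]
width: 0.087
```

```bash
python3 - <<'E'
from h import *
go(cw((-139,80,52)));print(read_state()["ft_force"])
E
```

```text
TCP [ 0.4428 -0.1333  0.0539] zax [ 0.029  0.03  -0.999] head 98.0 need units [-0.03  0.04  0.06]
[-0.1484173  -0.06877406  0.42966807]
```

Now close on the tab.

Call:
{"fn": "carry_out", "kwargs": {"rows": [[1,0,0,0.06,0],[1,0,0,0,0],[1,0,0,0,0],[1,0,0,0,0],[1,0,0,0,0],[1,0,0,0,0],[1,0,0,0,0],[1,0,0,0,0]], "force": 25}}

```text
time: 6.3
ee_pos: [0.4447, -0.1325, 0.0544]
eef_rot: [0.656, 0.755, 0.023, 0.002]
ft_force: [-0.2, 0.4, 0.0]
width: 0.0413
```

Call:
{"fn": "carry_out", "kwargs": {"rows": [[1,0,0,0,0],[1,0,0,0,0],[1,0,0,0,0],[1,0,0,0,0],[1,0,0,0,0],[1,0,0,0,0]]}}

```text
time: 6.8
ee_pos: [0.4446, -0.1367, 0.0545]
eef_rot: [0.657, 0.754, 0.021, 0.005]
ft_force: [0.1, 2.8, 0.4]
width: 0.0157
```

Call:
{"fn": "carry_out", "kwargs": {"rows": [[1,0,-0.3,-0.22,0],[1,0,-0.25,-0.27,0],[1,0,-0.22,-0.3,0],[1,0,-0.16,-0.32,0],[1,0,-0.12,-0.34,0],[1,0,-0.07,-0.36,0],[1,0,0,0,0]]}}

```text
time: 7.38
ee_pos: [0.4115, -0.1406, 0.1092]
eef_rot: [0.656, 0.754, 0.023, 0.006]
ft_force: [-3.0, -6.3, -0.3]
width: 0.0153
```

```bash
cat >> h.py <<'E'
def cf(W,o=(.5905,-.195),yaw=.1327):
    d=(np.array(W)-[*o,0])*1000;c,s=np.cos(yaw),np.sin(yaw);return np.array([c*d[0]+s*d[1],-s*d[0]+c*d[1],d[2]])
E
python3 - <<'E'
from h import *
s=read_state();c=cf(s["ee_pos"]);print(c,c[0]+97,c[2]-103,s["ft_force"],s["width"])
E
```

```text
[-170.22694844   77.61764099  109.22893986] -73.22694844127244 6.228939857534428 [-2.95891974 -6.27722557 -0.26020443] 0.015317275832572674
```

Call:
{"fn": "carry_out", "kwargs": {"rows": [[1,-0.04,0,-0.37,0],[1,-0.04,0.05,-0.36,0],[1,0,0.08,-0.35,0],[1,0,0.13,-0.34,0],[1,0,0.22,-0.31,0],[1,0,0.28,-0.28,0],[1,0,0,0,0]]}}

```text
time: 7.97
ee_pos: [0.434, -0.1381, 0.1711]
eef_rot: [0.654, 0.756, 0.026, 0.006]
ft_force: [-1.5, -0.2, 0.7]
width: 0.0152
```

```bash
python3 - <<'E'
from h import *
s=read_state();c=cf(s["ee_pos"]);print(c,c[0]+97,c[2]-103,s["ft_force"],s["width"],s["eef_rot"])
E
```

```text
[-147.55107268   77.09266549  171.14602754] -50.55107268215261 68.14602753801387 [-1.53379149 -0.17660832  0.65357261] 0.015166454964923649 [0.6539435  0.75605661 0.02647773 0.00593511]
```

Call:
{"fn": "carry_out", "kwargs": {"rows": [[1,0,0.3,-0.22,0],[1,0,0.31,-0.18,0],[1,0,0.35,-0.12,0],[1,0,0.35,-0.06,0],[1,0,0.2,0,0],[1,0,0,0,0]]}}

```text
time: 8.47
ee_pos: [0.4758, -0.1327, 0.1878]
eef_rot: [0.654, 0.756, 0.023, 0.002]
ft_force: [-3.0, 2.9, 8.6]
width: 0.0152
```

```bash
python3 - <<'E'
from h import *
s=read_state();c=cf(s["ee_pos"]);print(c,c[0]+97,c[2]-103,s["ft_force"],s["width"],s["eef_rot"])
camera("side");i=camera("side");cv2.imwrite("pics/s3.png",cv2.resize(i[130:300,160:360],None,fx=3,fy=3,interpolation=2))
E
```

```text
[-105.45261563   76.91325994  187.83539522] -8.452615628960672 84.8353952222796 [-2.96655223  2.88895751  8.63466858] 0.015203441709516465 [0.65405315 0.75609794 0.02294394 0.00198976]
```

View pics/s3.png

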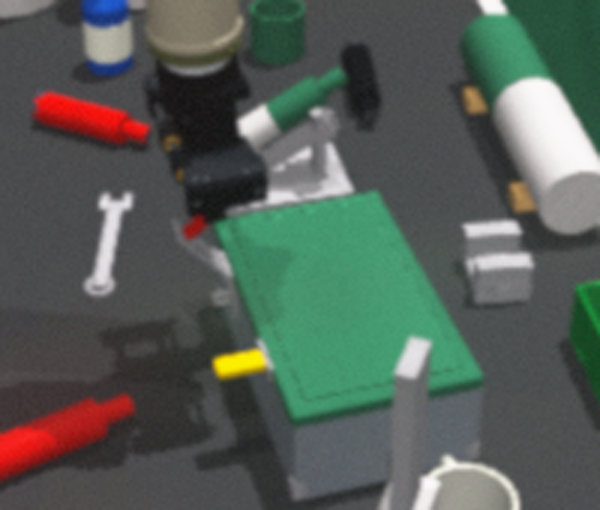

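Call:
{"fn": "carry_out", "kwargs": {"rows": [[-1,0,0,0,0],[-1,0,0,0,0],[-1,0,0,0,0],[-1,0,0,0,0],[-1,0,0,0,0],[-1,0,0,-0.6,0],[-1,0,0,-1,0],[-1,0,-1,-0.8,0],[-1,-0.8,-1,0,0],[-1,-1,-1,0,0],[-1,-1,0,0,0],[-1,0,0,0,0]]}}

```text
time: 9.57
ee_pos: [0.4052, -0.2299, 0.245]
eef_rot: [0.653, 0.757, 0.023, -0.001]
ft_force: [0.0, 0.9, 0.1]
width: 0.0841
```

```bash
python3 - <<'E'
from h import *
go(cw((-126,-65,112)))
for cam in("top","side"):
    i=camera(cam);hsv=cv2.cvtColor(i,cv2.COLOR_BGR2HSV);m=cv2.inRange(hsv,(0,130,80),(9,255,255));n,l,st,ce=cv2.connectedComponentsWithStats(m)
    print(cam,[(st[k].tolist(),ce[k].round(1).tolist()) for k in range(1,n) if st[k,4]>12])
    for th in(1.6,1.8,2.0,2.2,2.4,2.6):
        print(th,[proj(cam,cw((-97-62*np.sin(th)-u*np.cos(th),80,103-62*np.cos(th)+u*np.sin(th)),o=(.5905,-.195))).round(1).tolist()[0] for u in(15,30,43)])
E
```

```text
TCP [ 0.4052 -0.2299  0.245 ] zax [ 0.029  0.037 -0.999] head 98.5 need units [-2.02  1.96  4.44]
top [([288, 213, 5, 10, 42], [290.3, 217.5]), ([154, 226, 31, 40, 450], [168.5, 246.5]), ([312, 252, 16, 33, 279], [321.2, 265.7])]
1.6 [[290.2, 230.0], [290.6, 230.0], [291.0, 230.0]]
1.8 [[290.4, 228.8], [290.7, 227.9], [290.9, 227.1]]
2.0 [[290.4, 226.8], [290.6, 225.0], [290.7, 223.5]]
2.2 [[290.3, 224.2], [290.4, 221.6], [290.4, 219.3]]
2.4 [[290.1, 221.1], [290.0, 217.8], [289.9, 214.9]]
2.6 [[289.8, 217.6], [289.5, 213.7], [289.3, 210.4]]
side [([260, 0, 36, 9, 303], [276.9, 3.7]), ([299, 0, 21, 7, 141], [308.7, 2.9]), ([279, 11, 36, 11, 343], [296.3, 15.7]), ([260, 12, 16, 11, 151], [267.1, 17.1]), ([260, 25, 35, 11, 332], [277.3, 30.0]), ([298, 24, 21, 10, 187], [307.8, 28.3]), ([278, 37, 35, 12, 328], [295.5, 42.3]), ([260, 39, 15, 11, 141], [267.4, 43.9]), ([261, 51, 33, 11, 285], [276.8, 56.2]), ([297, 50, 20, 10, 171], [306.5, 54.3]), ([278, 62, 34, 11, 286], [294.3, 67.3]), ([260, 65, 15, 9, 124], [267.4, 69.0]), ([296, 74, 20, 10, 171], [305.2, 78.6]), ([261, 76, 32, 10, 272], [276.5, 80.5]), ([278, 86, 33, 11, 258], [293.6, 90.9]), ([261, 89, 13, 9, 103], [267.0, 92.9]), ([295, 97, 19, 6, 67], [304.9, 99.3]), ([261, 99, 31, 5, 97], [276.2, 101.1]), ([171, 160, 14, 13, 125], [178.1, 166.4]), ([221, 198, 12, 11, 67], [226.4, 203.1]), ([153, 261, 52, 30, 671], [177.0, 274.7])]
1.6 [[212.7, 217.3], [212.5, 213.4], [212.4, 209.9]]
1.8 [[213.9, 213.9], [214.8, 209.9], [215.5, 206.3]]
2.0 [[216.0, 210.7], [217.8, 206.7], [219.3, 203.2]]
2.2 [[218.7, 207.7], [221.4, 204.0], [223.7, 200.7]]
2.4 [[222.0, 205.2], [225.5, 201.8], [228.5, 198.9]]
2.6 [[225.8, 203.1], [229.9, 200.3], [233.5, 197.8]]
```

Call:
{"fn": "carry_out", "kwargs": {"rows": [[-1,-1,0.9,0,0],[-1,-0.95,0.9,0.4,0],[-1,0,0,1,0],[-1,0,0,1,0.1],[-1,0,0,0.8,0.1],[-1,0,0,0.6,0],[-1,0,0,0,0]]}}

```text
time: 10.25
ee_pos: [0.4262, -0.2191, 0.1341]
eef_rot: [0.652, 0.758, 0.022, -0.017]
ft_force: [-1.0, 0.5, -0.1]
width: 0.0869
```

```bash
python3 - <<'E'
from h import *
go(cw((-126,-65,108)));T=wpose();i=camera("wrist");hsv=cv2.cvtColor(i,cv2.COLOR_BGR2HSV)
m=cv2.inRange(hsv,(20,120,100),(35,255,255));n,l,st,ce=cv2.connectedComponentsWithStats(m)
for k in range(1,n):
    if st[k,4]>80:print(st[k],ce[k],wz(T,ce[k],.109),wz(T,(ce[k][0],st[k,1]),.109))
print(cw((-126,-65,109)),cw((-145,-65,109)))
E
```

```text
TCP [ 0.4262 -0.2191  0.1341] zax [ 0.003  0.057 -0.998] head 98.7 need units [-2.18  1.35  0.77]
[ 0.47620797 -0.27609971  0.109     ] [ 0.45737501 -0.27861362  0.109     ]
```

```bash
python3 - <<'E'
from h import *
s=read_state();print(s["joint_positions"].round(3),s["joint_vel"].round(3),s["ft_force"],s["joint_torque"].round(1))
i=camera("wrist");cv2.imwrite("pics/w4.png",i)
E
```

```text
[-0.672  0.229  1.222  1.985 -0.296  1.121  2.401] [-0.023 -0.066  0.043 -0.05   0.047  0.029 -0.027] [ 0.16625925 -0.06224408 -0.54394613] [  1.8 -21.2   8.6 -33.9  -0.6  -0.4   0.5]
```

View pics/w4.png

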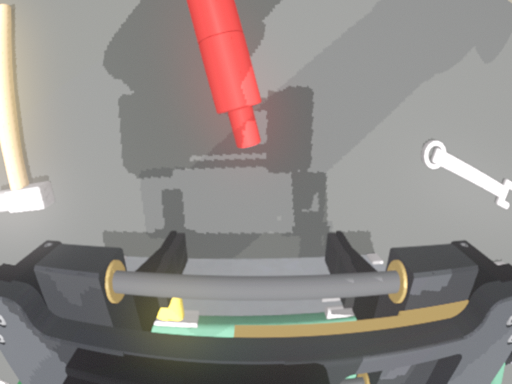

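Call:
{"fn": "carry_out", "kwargs": {"rows": [[-1,0,0,-1,0],[-1,0,0,-1,0],[-1,0,0,-1,1],[-1,0,0,-1,1],[-1,0,0,0,1],[-1,0,0,0,1],[-1,0,0,0,1],[-1,0,0,0,1],[-1,0,0,0,1],[-1,0,0,0,1],[-1,0,0,0,1],[-1,0,0,0,1],[-1,0,0,0,1],[-1,0,0,0,1],[-1,0,0,0,1],[-1,0,0,0,1],[-1,0,0,0,1],[-1,0,0,0,1],[-1,0,0,0,1],[-1,0,0,0,1]]}}

```text
time: 12.02
ee_pos: [0.4344, -0.2344, 0.2926]
eef_rot: [0.999, 0.035, 0.027, -0.031]
ft_force: [-0.1, 0.3, -0.8]
width: 0.0872
```

Call:
{"fn": "carry_out", "kwargs": {"rows": [[-1,0,0,0,1],[-1,0,0,0,1],[-1,0,0,0,1],[-1,0,0,0,1],[-1,0,0,0,1],[-1,0,0,0,1],[-1,0,0,0,1],[-1,0,0,0,1],[-1,0,0,0,1],[-1,0,0,0,1],[-1,0,0,0,1],[-1,0,0,0,1],[-1,0,0,0,1],[-1,0,0,0,1],[-1,0,0,0,1],[-1,0,0,0,1],[-1,0,0,0,1],[-1,0,0,0,0.5],[-1,0,0,0,0]]}}

```text
time: 13.6
ee_pos: [0.4381, -0.242, 0.3269]
eef_rot: [0.713, -0.698, 0.015, -0.059]
ft_force: [-0.9, 0.0, 0.9]
width: 0.0867
```

```bash
python3 - <<'E'
from h import *
s=read_state();print(s["joint_positions"].round(3),s["time"]);go(cw((-126,-65,108)))
E
```

```text
[-0.504 -0.112  0.934  1.719 -0.012  1.422 -1.118] 13.6
TCP [ 0.4381 -0.242   0.3269] zax [ 0.104  0.064 -0.993] head -88.6 need units [ 1.62 -0.48  7.3 ]
```

Call:
{"fn": "carry_out", "kwargs": {"rows": [[-1,0.8,-0.24,0.9,-0.6],[-1,0.8,-0.24,1,-0.6],[-1,0,0,1,0],[-1,0,0,1,0],[-1,0,0,1,0],[-1,0,0,0.6,0],[-1,0,0,0,0]]}}

```text
time: 14.18
ee_pos: [0.4805, -0.2806, 0.168]
eef_rot: [0.756, -0.651, 0.027, -0.064]
ft_force: [0.1, 0.8, -0.1]
width: 0.0872
```

```bash
python3 - <<'E'
from h import *
s=read_state();print(s["joint_positions"].round(3));go(cw((-126,-65,108)));T=wpose();i=camera("wrist");hsv=cv2.cvtColor(i,cv2.COLOR_BGR2HSV)
m=cv2.inRange(hsv,(20,120,100),(35,255,255));n,l,st,ce=cv2.connectedComponentsWithStats(m)
for k in range(1,n):
    if st[k,4]>80:print(st[k],ce[k],wz(T,ce[k],.109))
E
```

```text
[-0.363  0.274  1.023  1.842 -0.397  1.12  -0.617]
TCP [ 0.4805 -0.2806  0.168 ] zax [ 0.124  0.061 -0.99 ] head -81.3 need units [-0.09  0.38  1.97]
[241 196  30  55 575] [256.24695652 229.67304348] [ 0.47926489 -0.27855061  0.109     ]
```

Call:
{"fn": "carry_out", "kwargs": {"rows": [[-1,-0.04,0.4,0.6,0.1],[-1,0,0.04,0.6,0],[-1,0,0.04,0.6,0],[-1,0,0,0.2,0],[-1,0,0,0,0]]}}

```text
time: 14.65
ee_pos: [0.4796, -0.2804, 0.1184]
eef_rot: [0.755, -0.651, 0.035, -0.067]
ft_force: [1.0, 0.0, 0.6]
width: 0.0872
```

```bash
python3 - <<'E'
from h import *
go(cw((-126,-65,108)));T=wpose();print(cf(T[:3,3]),cf(T[:3,3]-.005*T[:3,2]))
E
```

```text
TCP [ 0.4796 -0.2804  0.1184] zax [ 0.14   0.057 -0.989] head -81.4 need units [-0.15  0.14  0.34]
[-121.26982771  -69.98684515  118.44653287] [-122.00073819  -70.17628834  123.38919219]
```

Call:
{"fn": "carry_out", "kwargs": {"rows": [[-1,-0.1,0.2,0.3,0],[-1,0,0.05,0.1,0],[1,0,0,0,0],[1,0,0,0,0],[1,0,0,0,0],[1,0,0,0,0],[1,0,0,0,0],[1,0,0,0,0],[1,0,0,0,0],[1,0,0,0,0],[1,0,0,0,0],[1,0,0,0,0],[1,0,0,0,0],[1,0,0,0,0]], "force": 35}}

```text
time: 15.82
ee_pos: [0.476, -0.2788, 0.1114]
eef_rot: [0.756, -0.65, 0.038, -0.07]
ft_force: [-1.1, 0.7, 2.1]
width: 0.0214
```

```bash
python3 - <<'E'
from h import *
T=wpose();print(T[:3,:3].round(3).tolist(),cf(T[:3,3]),read_state()["joint_positions"].round(3))
E
```

```text
[[0.152, -0.977, 0.148], [-0.988, -0.145, 0.056], [-0.033, -0.155, -0.987]] [-124.54629086  -67.92765533  111.38744274] [-0.316  0.323  0.977  1.929 -0.482  0.99  -0.535]
```

Call:
{"fn": "carry_out", "kwargs": {"rows": [[1,0,-0.12,-0.4,0],[1,0,-0.15,-0.64,0],[1,0,-0.2,-0.63,0],[1,0,-0.25,-0.61,0],[1,0,-0.3,-0.58,0],[1,0,-0.35,-0.55,0],[1,0,-0.4,-0.5,0]]}}

```text
time: 16.4
ee_pos: [0.5157, -0.2734, 0.2381]
eef_rot: [0.756, -0.65, 0.04, -0.071]
ft_force: [16.5, -4.8, -20.0]
width: 0.0212
```

```bash
cat > arc.py <<'E'
from h import *
s=read_state();T=wpose();A=T[:3,:3];c=cf(T[:3,3]-0*A[:,2]);r=c[[0,2]]-[90,95];ph=np.arctan2(r[1],-r[0])
print("case",c.round(1),"phi",round(ph,3),"r",np.linalg.norm(r).round(1),"ft",s["ft_force"].round(1),"w",s["width"].round(4),"zax",A[:,2].round(3),"j",s["joint_positions"].round(2))
y=.1327;ex=np.array([np.cos(y),np.sin(y),0])
for k in range(10):
    f=ph+.0467+k*.0935;d=20*(np.sin(f)*ex+np.cos(f)*np.array([0,0,1]));print(round(f,2),(A.T@d/30).round(2))
E
python3 arc.py
```

```text
Traceback (most recent call last):
  File "arc.py", line 3, in <module>
    print("case",c.round(1),"phi",round(ph,3),"r",np.linalg.norm(r).round(1),"ft",s["ft_force"].round(1),"w",s["width"].round(4),"zax",A[:,2].round(3),"j",s["joint_positions"].round(2))
                                                                                                             ^^^^^^^^^^^^^^^^
AttributeError: 'float' object has no attribute 'round'
```

```bash
sed -i 's/s\["width"\].round(4)/round(s["width"],4)/' arc.py; python3 arc.py
```

```text
case [-84.5 -67.8 238.1] phi 0.687 r 225.7 ft [ 16.5  -4.8 -20. ] w 0.0212 zax [ 0.152  0.055 -0.987] j [-0.41  0.24  1.04  1.71 -0.36  1.23 -0.7 ]
0.73 [-0.01 -0.52 -0.42]
0.83 [-0.   -0.56 -0.37]
0.92 [-0.   -0.59 -0.31]
1.01 [ 0.   -0.61 -0.26]
1.11 [ 0.   -0.64 -0.2 ]
1.2 [ 0.01 -0.65 -0.14]
1.29 [ 0.01 -0.66 -0.08]
1.39 [ 0.01 -0.67 -0.02]
1.48 [ 0.01 -0.66  0.05]
1.58 [ 0.01 -0.66  0.11]
```

Call:
{"fn": "carry_out", "kwargs": {"rows": [[1,0,-0.58,-0.33,0],[1,0,-0.62,-0.29,0],[1,0,-0.64,-0.24,0],[1,0,-0.63,-0.22,0]]}}

```text
time: 16.73
ee_pos: [0.5717, -0.2661, 0.2868]
eef_rot: [0.754, -0.653, 0.028, -0.066]
ft_force: [-12.3, 4.4, 7.5]
width: 0.0215
```

```bash
python3 arc.py
```

```text
case [-28.1 -68.  286.8] phi 1.019 r 225.2 ft [-12.3   4.4   7.5] w 0.0215 zax [ 0.129  0.063 -0.99 ] j [-0.34  0.37  1.    1.5  -0.45  1.38 -0.73]
1.07 [-0.01 -0.62 -0.24]
1.16 [-0.   -0.64 -0.18]
1.25 [-0.   -0.66 -0.12]
1.35 [ 0.   -0.66 -0.06]
1.44 [ 0.   -0.67  0.  ]
1.53 [ 0.01 -0.66  0.07]
1.63 [ 0.01 -0.65  0.13]
1.72 [ 0.01 -0.64  0.19]
1.81 [ 0.02 -0.62  0.25]
1.91 [ 0.02 -0.59  0.3 ]
```

Call:
{"fn": "carry_out", "kwargs": {"rows": [[1,0,-0.62,-0.26,0],[1,0,-0.64,-0.2,0],[1,0,-0.66,-0.13,0],[1,0,-0.66,-0.07,0],[1,0,-0.66,-0.01,0]]}}

```text
time: 17.15
ee_pos: [0.6612, -0.254, 0.3225]
eef_rot: [0.752, -0.656, 0.022, -0.062]
ft_force: [-5.2, 0.9, 3.0]
width: 0.0216
```

```bash
python3 arc.py
```

```text
case [ 62.3 -67.9 322.5] phi 1.45 r 229.2 ft [-5.2  0.9  3. ] w 0.0216 zax [ 0.114  0.065 -0.991] j [-0.22  0.57  0.94  1.19 -0.57  1.54 -0.8 ]
1.5 [ 0.   -0.67  0.03]
1.59 [ 0.01 -0.66  0.09]
1.68 [ 0.01 -0.65  0.15]
1.78 [ 0.01 -0.63  0.21]
1.87 [ 0.01 -0.61  0.27]
1.96 [ 0.02 -0.58  0.33]
2.06 [ 0.02 -0.55  0.38]
2.15 [ 0.02 -0.51  0.43]
2.24 [ 0.02 -0.47  0.48]
2.34 [ 0.03 -0.42  0.52]
```

Call:
{"fn": "carry_out", "kwargs": {"rows": [[1,0,-0.67,0.03,0],[1,0,-0.66,0.09,0],[1,0,-0.65,0.15,0],[1,0,-0.5,0.16,0],[1,0,0,0,0]]}}

```text
time: 17.57
ee_pos: [0.7379, -0.2437, 0.3216]
eef_rot: [0.752, -0.656, 0.021, -0.057]
ft_force: [2.8, 0.2, -5.1]
width: 0.0213
```

```bash
python3 arc.py|head -2
```

```text
case [139.7 -67.8 321.6] phi 1.787 r 232.0 ft [ 2.8  0.2 -5.1] w 0.0213 zax [ 0.107  0.058 -0.993] j [-0.11  0.73  0.89  0.92 -0.66  1.62 -0.88]
1.83 [ 0.01 -0.62  0.24]
```

Call:
{"fn": "carry_out", "kwargs": {"rows": [[-1,0,0,0,0],[-1,0,0,0,0],[-1,0,0,0,0],[-1,0,0,0,0],[-1,0,0,0,0],[-1,0,0,-0.5,0],[-1,0,0,-1,0],[-1,0,0,-1,0],[-1,0,0.3,-0.5,0],[-1,-0.5,0.9,0,0],[-1,-0.8,0.8,0,0.2],[-1,-1,0.7,0,0.2],[-1,-1,0.5,0,0.2],[-1,-1,0.3,0,0.2],[-1,-1,0.3,0,0.2],[-1,-1,0.3,0,0],[-1,-1,0.2,0,0],[-1,-1,0,0,0],[-1,-1,0,0,0],[-1,-1,0,0,0]]}}

```text
time: 19.23
ee_pos: [0.5563, 0.0412, 0.406]
eef_rot: [0.718, -0.693, 0.01, -0.057]
ft_force: [0.1, 0.0, 0.5]
width: 0.087
```

```bash
python3 - <<'E'
from h import *
s=read_state();print(s["joint_positions"].round(2));go((.55,.143,.30))
camera("top")
for q in("lid_pull","hasp_tab"):print(q,pinpoint(q,"top")[:2])
camera("side")
for q in("lid_pull","hasp_tab"):print(q,pinpoint(q,"side")[:2])
for ph in(1.5,1.6,1.7,1.8):
    p=cw((90-214*np.cos(ph)+8*np.sin(ph),-65,95+214*np.sin(ph)+8*np.cos(ph)),o=(.5905,-.195));print(ph,proj("top",p),proj("side",p))
E
```

```text
[-1.05  0.07  1.01  1.46 -0.12  1.54 -1.59]
TCP [0.5563 0.0412 0.406 ] zax [ 0.094  0.068 -0.993] head -87.8 need units [-3.17  0.44  3.72]
lid_pull [{'xy': [330.9, 131.9], 'conf': 0.58}]
hasp_tab [{'xy': [285.2, 117.1], 'conf': 0.64}]
lid_pull [{'xy': [324.6, 177.7], 'conf': 0.62}]
hasp_tab [{'xy': [325.9, 150.2], 'conf': 0.53}]
1.5 [[333.97886296 145.11599399]] [[309.23725211 177.80920169]]
1.6 [[332.97990084 138.09560429]] [[316.81710156 176.60529617]]
1.7 [[331.84653051 131.30016079]] [[324.22882317 176.08857869]]
1.8 [[330.59730211 124.8311789 ]] [[331.3805547  176.25573912]]
```

Call:
{"fn": "carry_out", "kwargs": {"rows": [[-1,-0.9,0.2,0.5,0],[-1,-0.9,0.2,0.6,0],[-1,-0.8,0.1,0.6,0],[-1,-0.5,0,0.6,0],[-1,0,0,0.3,0],[-1,0,0,0,0]]}}

```text
time: 20.03
ee_pos: [0.5477, 0.1271, 0.33]
eef_rot: [0.712, -0.7, 0.012, -0.057]
ft_force: [-0.4, -1.7, -0.1]
width: 0.0872
```

```bash
python3 - <<'E'
from h import *
T=wpose();np.save("T5.npy",T);i=camera("wrist");cv2.imwrite("pics/w5.png",i);print(read_state()["joint_positions"].round(2));go((.585,.143,.1))
for q,z in(("bit_center",.095),("bit_hub",.1375),("rest",0)):
    for r in pinpoint(q,"wrist")[:3]:print(q,r,wz(T,r["xy"],z).round(4))
for b in silhouettes("bit_center","wrist")[:2]:
    print(b["conf"],b["box"])
cv2.imwrite("pics/w5b.png",cv2.resize(i,None,fx=1.3,fy=1.3))
E
```

```text
[-1.15  0.07  0.93  1.61 -0.1   1.38 -1.77]
TCP [0.5479 0.1269 0.3308] zax [ 0.098  0.065 -0.993] head -88.9 need units [-0.02 -0.47  7.8 ]
bit_center {'xy': [137.9, 73.6], 'conf': 0.78} [0.7053 0.3124 0.095 ]
bit_center {'xy': [250.2, 162.4], 'conf': 0.57} [0.5788 0.15   0.095 ]
bit_hub {'xy': [245.4, 108.9], 'conf': 0.81} [0.6458 0.1534 0.1375]
bit_hub {'xy': [185.0, 74.0], 'conf': 0.61} [0.69   0.2276 0.1375]
rest {'xy': [253.0, 158.6], 'conf': 0.76} [0.5761 0.1531 0.    ]
0.93 [149.6, 77.4, 93.3, 25.4]
0.79 [178.4, 278.8, 39.6, 70.9]
```

View pics/w5b.png

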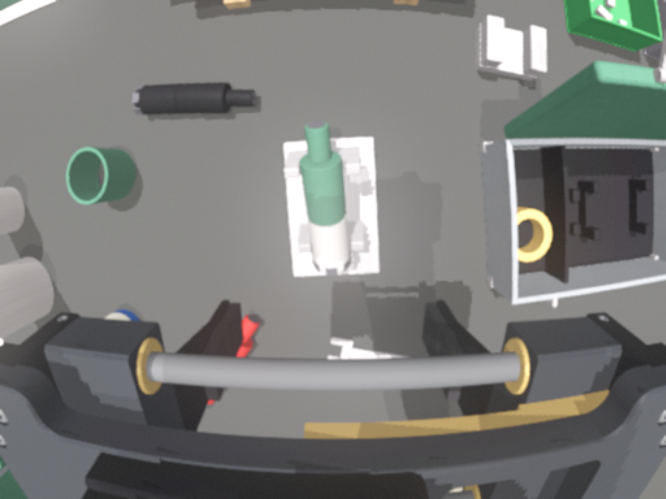

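Call:
{"fn": "carry_out", "kwargs": {"rows": [[-1,-0.15,-0.1,1,-0.2],[-1,0,-0.1,1,-0.2],[-1,0,0,1,-0.1],[-1,0,0,0.8,0],[-1,0,0,0,0]]}}

```text
time: 20.7
ee_pos: [0.5717, 0.1364, 0.2234]
eef_rot: [0.725, -0.686, 0.016, -0.065]
ft_force: [-0.9, 0.7, -0.3]
width: 0.087
```

```bash
python3 - <<'E'
from h import *
T=wpose();i=camera("wrist");cv2.imwrite("pics/w6.png",i);go((.576,.149,.1))
hsv=cv2.cvtColor(i,cv2.COLOR_BGR2HSV);m=cv2.inRange(hsv,(60,80,40),(92,255,255));n,l,st,ce=cv2.connectedComponentsWithStats(m)
for k in range(1,n):
    if st[k,4]>150:print(st[k].tolist(),ce[k].round(1))
for q,z in(("bit_center",.095),("bit_hub",.1375)):
    for r in pinpoint(q,"wrist")[:3]:print(q,r,wz(T,r["xy"],z).round(4))
d=np.array([np.cos(.06)*.866,np.sin(.06)*.866,.5]);c=np.array([.576,.149,.095])
print([wproj(T,c+d*s).round(0).tolist() for s in(-.065,0,.065,.068,.102)])
cv2.imwrite("pics/w6b.png",cv2.resize(i[60:300,120:400],None,fx=2,fy=2))
E
```

```text
TCP [0.5724 0.1361 0.2257] zax [ 0.114  0.073 -0.991] head -86.6 need units [-0.14  0.35  4.2 ]
[475, 0, 37, 46, 1258] [494.2  19.3]
[435, 90, 77, 44, 2109] [480.8 116.5]
[14, 122, 34, 51, 257] [ 33.8 147.1]
bit_center {'xy': [252.6, 203.3], 'conf': 0.86} [0.5745 0.1482 0.095 ]
bit_center {'xy': [117.9, 73.3], 'conf': 0.62} [0.7045 0.3007 0.095 ]
bit_center {'xy': [147.8, 327.6], 'conf': 0.57} [0.4043 0.2709 0.095 ]
bit_hub {'xy': [172.2, 294.0], 'conf': 0.78} [0.4874 0.2187 0.1375]
bit_hub {'xy': [170.9, 75.8], 'conf': 0.63} [0.6894 0.2219 0.1375]
bit_hub {'xy': [437.0, 219.7], 'conf': 0.26} [ 0.5805 -0.0263  0.1375]
[[[254.0, 244.0]], [[252.0, 202.0]], [[249.0, 145.0]], [[249.0, 142.0]], [[247.0, 105.0]]]
```

View pics/w6b.png

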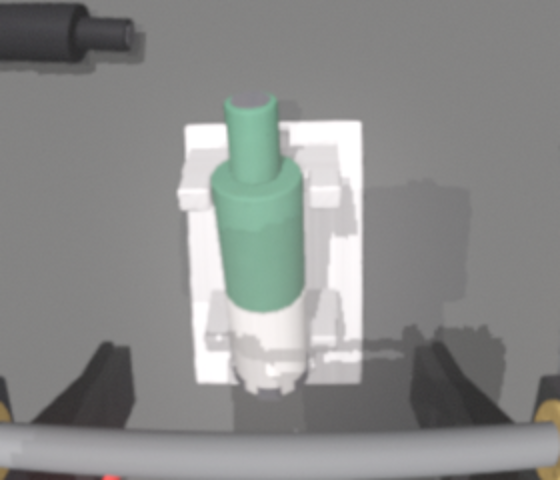

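Call:
{"fn": "carry_out", "kwargs": {"rows": [[-1,-0.15,0.3,1,0],[-1,0,0.1,1,0],[-1,0,0.05,1,0],[-1,0,0,0.5,0],[-1,0,0,0,0]]}}

```text
time: 21.27
ee_pos: [0.5802, 0.1507, 0.1335]
eef_rot: [0.724, -0.685, 0.02, -0.078]
ft_force: [-1.1, -0.1, -0.6]
width: 0.087
```

```bash
python3 - <<'E'
from h import *
go((.576,.149,.1));print(read_state()["ft_force"])
E
```

```text
TCP [0.5802 0.1507 0.1335] zax [ 0.136  0.086 -0.987] head -86.5 need units [0.14 0.3  1.08]
[-1.06337243 -0.12066854 -0.59001832]
```

Call:
{"fn": "carry_out", "kwargs": {"rows": [[-1,0.1,0.3,0.7,0],[-1,0,0.05,0.35,0],[-1,0,0,0,0]]}}

```text
time: 21.52
ee_pos: [0.578, 0.1512, 0.1067]
eef_rot: [0.724, -0.685, 0.021, -0.082]
ft_force: [0.0, 0.4, -0.2]
width: 0.0868
```

```bash
python3 - <<'E'
from h import *
go((.576,.149,.101));print(read_state()["ft_force"])
E
```

```text
TCP [0.578  0.1512 0.1067] zax [ 0.143  0.09  -0.986] head -86.4 need units [0.09 0.1  0.17]
[ 0.03495212  0.41656895 -0.19747905]
```

Call:
{"fn": "carry_out", "kwargs": {"rows": [[-1,0.05,0.1,0.15,0],[1,0,0,0,0],[1,0,0,0,0],[1,0,0,0,0],[1,0,0,0,0],[1,0,0,0,0],[1,0,0,0,0],[1,0,0,0,0],[1,0,0,0,0],[1,0,0,0,0],[1,0,0,0,0]], "force": 30}}

```text
time: 22.43
ee_pos: [0.5801, 0.1505, 0.1091]
eef_rot: [0.724, -0.684, 0.023, -0.086]
ft_force: [-0.8, 0.7, 1.2]
width: 0.04
```

```bash
python3 - <<'E'
from h import *
go((.576,.149,.101));print(read_state()["ft_force"])
E
```

```text
TCP [0.5801 0.1505 0.1091] zax [ 0.151  0.093 -0.984] head -86.4 need units [0.06 0.18 0.24]
[-0.76573203  0.68623344  1.17642742]
```

Call:
{"fn": "carry_out", "kwargs": {"rows": [[-0.2,0,0,0,0],[-0.2,0,0,0,0],[-0.2,0,0.1,0.3,0],[-0.2,0,0,0.15,0],[1,0,0,0,0],[1,0,0,0,0],[1,0,0,0,0],[1,0,0,0,0]], "force": 30}}

```text
time: 23.1
ee_pos: [0.5784, 0.1517, 0.0929]
eef_rot: [0.724, -0.684, 0.023, -0.086]
ft_force: [-0.8, 0.5, 1.6]
width: 0.0395
```

```bash
python3 - <<'E'
from h import *
go((.576,.149,.101));print(read_state()["ft_force"])
E
```

```text
TCP [0.5784 0.1517 0.0929] zax [ 0.15   0.093 -0.984] head -86.4 need units [ 0.06  0.04 -0.28]
[-0.80774288  0.54186821  1.58236996]
```

Call:
{"fn": "carry_out", "kwargs": {"rows": [[-0.2,0,0,0,0],[-0.2,0,0,0,0],[-0.2,0,0,-0.22,0],[1,0,0,0,0],[1,0,0,0,0],[1,0,0,0,0],[1,0,0,0,0]], "force": 30}}

```text
time: 23.68
ee_pos: [0.5778, 0.151, 0.101]
eef_rot: [0.724, -0.684, 0.023, -0.086]
ft_force: [0.9, -0.5, -2.0]
width: 0.0399
```

```bash
python3 - <<'E'
from h import *
go((.576,.149,.101));print(read_state()["ft_force"],read_state()["joint_positions"].round(2))
E
```

```text
TCP [0.5778 0.151  0.101 ] zax [ 0.151  0.093 -0.984] head -86.4 need units [ 0.06  0.06 -0.02]
[ 0.86844992 -0.51993532 -2.04477899] [-1.01  0.36  0.83  1.88 -0.42  0.88 -1.5 ]
```

Call:
{"fn": "carry_out", "kwargs": {"rows": [[1,0,0,-0.5,0],[1,0,0,-0.8,0],[1,0,0,-0.8,0],[1,0,0,-0.8,0],[1,0,0,-0.8,0],[1,0,0,-0.6,0],[1,0,0,0,-0.5],[1,0,0,0,-1],[1,0,0,0,-1],[1,0,0,0,-1],[1,0,0,0,-1],[1,0,0,0,-1],[1,0,0,0,-1],[1,0,0,0,-1],[1,0,0,0,-1],[1,0,0,0,-1]]}}

```text
time: 25.02
ee_pos: [0.5479, 0.1366, 0.223]
eef_rot: [0.945, -0.319, 0.047, -0.062]
ft_force: [0.5, 0.6, -3.8]
width: 0.0396
```

```bash
python3 - <<'E'
from h import *
go((.585,-.2406,.2));s=read_state();print(s["width"],s["ft_force"],s["joint_positions"].round(2))
E
```

```text
TCP [0.5479 0.1366 0.223 ] zax [ 0.128  0.086 -0.988] head -37.5 need units [ 8.59  9.29 -0.17]
0.039552588257546595 [ 0.53645916  0.63152181 -3.76213181] [-1.08  0.11  0.85  1.81 -0.15  1.12 -0.84]
```

Call:
{"fn": "carry_out", "kwargs": {"rows": [[1,0,0,-0.2,-1],[1,0,0,-0.2,-1],[1,0,0,0,-1],[1,0,0,0,-1],[1,0,0,0,-1],[1,0,0,0,-1],[1,0,0,0,-1],[1,0,0,0,-1],[1,0,0,0,-1],[1,0,0,0,0]]}}

```text
time: 25.85
ee_pos: [0.5397, 0.134, 0.2275]
eef_rot: [0.994, 0.089, 0.06, -0.035]
ft_force: [-0.3, 0.5, -4.1]
width: 0.0398
```

```bash
python3 - <<'E'
from h import *
go((.585,-.2406,.22));s=read_state();print(s["width"],s["ft_force"],s["joint_positions"].round(2))
E
```

```text
TCP [0.5397 0.134  0.2275] zax [ 0.112  0.081 -0.99 ] head 10.0 need units [-0.71 12.55 -0.59]
0.03984920784402718 [-0.31682831  0.47087145 -4.13879634] [-1.03  0.09  0.79  1.81 -0.13  1.14 -0.03]
```

Call:
{"fn": "carry_out", "kwargs": {"rows": [[1,-0.05,0.6,0,0.1],[1,-0.05,1,0,0.1],[1,-0.05,1,0,0.1],[1,-0.05,1,0,0.1],[1,-0.05,1,0,0.1],[1,-0.05,1,0,0],[1,-0.05,1,0,0],[1,-0.05,1,0,0],[1,-0.05,1,0,0],[1,-0.05,1,0,0],[1,-0.05,1,0,0],[1,-0.05,0.6,0,0],[1,0,0,0,0]]}}

```text
time: 26.93
ee_pos: [0.5625, -0.2109, 0.1955]
eef_rot: [0.997, 0.05, 0.053, -0.038]
ft_force: [-1.2, -1.1, -5.1]
width: 0.0397
```

```bash
python3 - <<'E'
from h import *
go((.585,-.2406,.2));s=read_state();print(s["width"],s["ft_force"],s["joint_positions"].round(2))
T=wpose()
d=np.array([.866*np.cos(.063),.866*np.sin(.063),.5]);G=R.from_quat([0.724,-0.684,0.023,-0.086]).as_matrix()
b=T[:3,:3]@G.T@d;print("bit dir",b.round(3),"tilt",np.degrees(np.arcsin(b[2])),"yaw",np.degrees(np.arctan2(b[1],b[0])))
i=camera("wrist");cv2.imwrite("pics/w7.png",i);j=camera("side")
for n,p in(("top",camera("top")),):cv2.imwrite("pics/t7.png",p)
cv2.imwrite("pics/w7b.png",np.vstack([cv2.resize(j[130:290,170:400],(640,445)),]))
E
```

```text
TCP [ 0.5625 -0.2109  0.1955] zax [ 0.102  0.082 -0.991] head 5.5 need units [ 0.67  1.05 -0.15]
0.039659097392493355 [-1.17320617 -1.11017687 -5.09383759] [-0.42  0.37  0.95  1.69 -0.45  1.22  0.75]
bit dir [-0.174  0.893  0.416] tilt 24.55095080991181 yaw 100.99791844893012
```

View pics/w7.png

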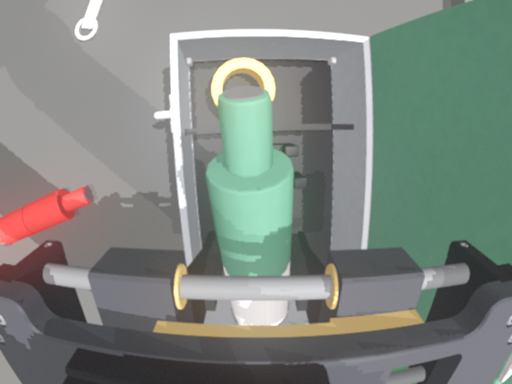

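```bash
python3 - <<'E'
from h import *
T=wpose();o=(.5905,-.1975)
for n,p,z in(("outer FL (-90,150)",(172,36),.095),("outer BL(90,150)",(371,40),.095),("front outer rim y~?",(177,200),.095),("partition y62",(310,127),.072)):
    print(n,cf(wz(T,p,z),o).round(1))
i=cv2.imread("pics/w7.png")[20:250,150:390];cv2.imwrite("pics/w7c.png",cv2.resize(i,None,fx=3,fy=2.6))
for n,p in(("FL",(-90,150,95)),("BL",(90,150,95)),("part",(30,62,66+6)),("part-",(30,62,66)),("hubsaddle cheek +x inner top",(14,37,50)),("barrel s",(23,3,50))):print(n,wproj(T,cw(p,o)).round(0))
E
```

```text
outer FL (-90,150) [-84.5 152.6  95. ]
outer BL(90,150) [ 97.1 153.6  95. ]
front outer rim y~? [-86.6   8.5  95. ]
partition y62 [39.8 67.6 72. ]
FL [[166.  39.]]
BL [[365.  43.]]
part [[300. 133.]]
part- [[299. 133.]]
hubsaddle cheek +x inner top [[280. 157.]]
barrel s [[289. 189.]]
```

View pics/w7c.png

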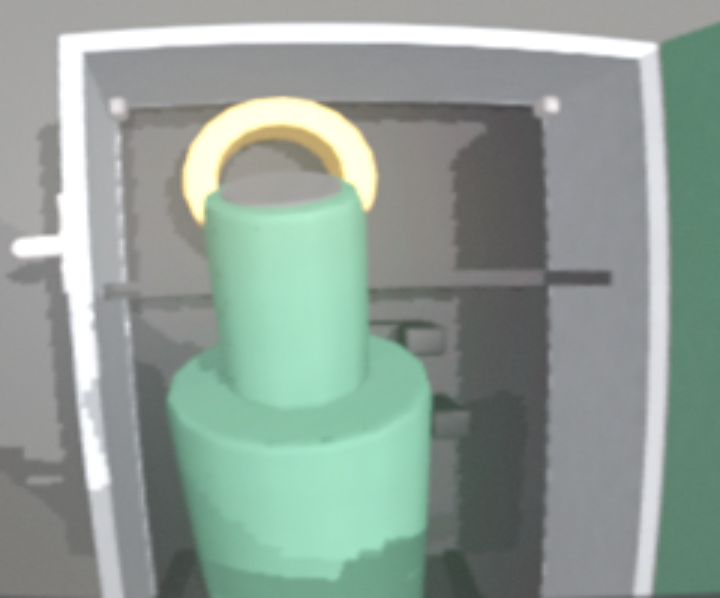

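```bash
python3 - <<'E'
from h import *
T=np.load("T5.npy");T=wpose();A=T[:3,:3]
for tilt in(22,25,28):
    # bit in pad plane, world elevation = tilt
    a=-A[:,1];c=-A[:,2];from scipy.optimize import brentq
    al=brentq(lambda t:(np.cos(t)*a+np.sin(t)*c)[2]-np.sin(np.radians(tilt)),-.5,1.2);b=np.cos(al)*a+np.sin(al)*c
    P=T[:3,3]+.005*A[:,2]
    print(tilt,[wproj(T,P+b*s).round(1).tolist()[0] for s in(0.03,.065,.085,.102)],"shoulder top/bot edges",wproj(T,P+b*.102+0*c))
o=(.5905,-.1975)
for n,p in(("hub cheek inner (14,43)&(14,31)",(285,145)),("",(285,155)),("barrel (23,9)",(294,173)),("(23,-3)",(294,188))):print(n,cf(wz(T,p,.05),o).round(1))
print("TCP",cf(T[:3,3],o))
E
```

```text
22 [[257.5, 215.2], [257.9, 155.2], [258.1, 113.6], [258.3, 74.7]] shoulder top/bot edges [[258.29077082  74.67986167]]
25 [[257.5, 217.2], [257.9, 158.9], [258.2, 117.5], [258.4, 77.9]] shoulder top/bot edges [[258.41013707  77.88079219]]
28 [[257.6, 219.4], [258.0, 163.2], [258.3, 122.2], [258.5, 82.1]] shoulder top/bot edges [[258.53607898  82.10188125]]
hub cheek inner (14,43)&(14,31) [19.5 49.2 50. ]
 [19.3 38.8 50. ]
barrel (23,9) [28.7 19.7 50. ]
(23,-3) [28.6  3.7 50. ]
TCP [-27.63806583  -4.51551683 195.74958804]
```

Call:
{"fn": "carry_out", "kwargs": {"rows": [[1,0.6,0.5,0.2,0],[1,0.6,0.4,0.5,0],[1,0,0,0.8,0],[1,0,0,0.6,0],[1,0,0,0,0]]}}

```text
time: 27.5
ee_pos: [0.6142, -0.2124, 0.134]
eef_rot: [0.996, 0.057, 0.055, -0.044]
ft_force: [-0.9, 0.4, -4.4]
width: 0.0396
```

```bash
python3 - <<'E'
from h import *
go(cw((0,-44,95),(.5965,-.195)));s=read_state();print(s["width"],s["ft_force"],s["time"])
E
```

```text
TCP [ 0.6142 -0.2124  0.134 ] zax [ 0.104  0.093 -0.99 ] head 6.2 need units [-0.63  0.92  1.17]
0.039628181257098806 [-0.86088179  0.44440134 -4.35000594] 27.5
```

Call:
{"fn": "carry_out", "kwargs": {"rows": [[1,-0.3,0.5,0,0],[1,-0.3,0.4,0,0],[1,0,0,0,0]]}}

```text
time: 27.75
ee_pos: [0.6006, -0.2358, 0.1301]
eef_rot: [0.996, 0.06, 0.054, -0.045]
ft_force: [-1.8, -1.3, -3.3]
width: 0.0397
```

```bash
python3 - <<'E'
from h import *
go(cw((0,-44,90),(.5965,-.195)));s=read_state();print(s["width"],s["ft_force"],s["time"])
T=wpose();i=camera("wrist");cv2.imwrite("pics/w8.png",cv2.resize(i[30:250,150:390],None,fx=3,fy=2.6))
for n,p in(("hub cheek in",(14,37,50)),("hub cheek in-",(-14,37,50)),("barrel s",(23,3,50)),("part",(30,62,72)),("FL",(-90,150,95))):
    q=wproj(T,cw(p,(.5965,-.195)))[0];print(n,q.round(0),((q-[150,30])*[3,2.6]).round(0))
E
```

```text
TCP [ 0.6006 -0.2358  0.1301] zax [ 0.102  0.096 -0.99 ] head 6.6 need units [-0.11  0.21  1.32]
0.03970295089845711 [-1.84910568 -1.2807886  -3.30010128] 27.75
hub cheek in [263. 122.] [339. 239.]
hub cheek in- [227. 123.] [232. 241.]
barrel s [275. 164.] [374. 349.]
part [289.  87.] [416. 149.]
FL [119. -28.] [ -93. -150.]
```

View pics/w8.png

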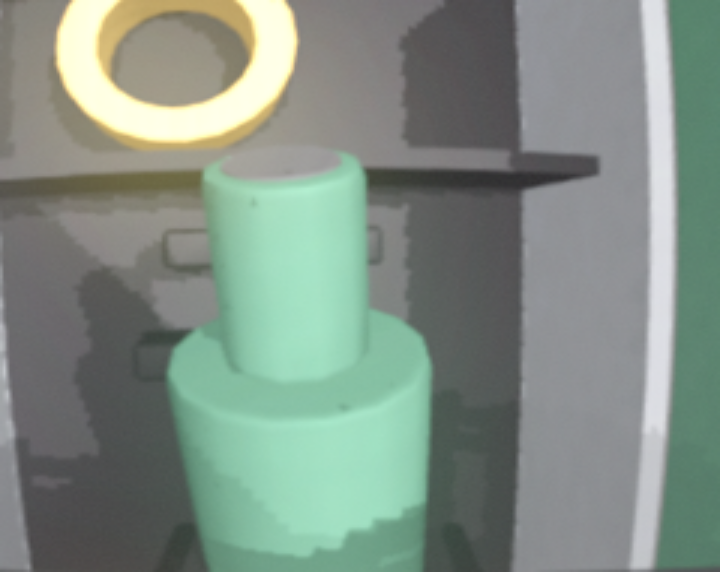

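Call:
{"fn": "carry_out", "kwargs": {"rows": [[1,-0.06,0.08,0.5,0],[1,-0.06,0.08,0.5,0],[1,-0.05,0.07,0.4,0],[1,0,0,0,0]]}}

```text
time: 28.13
ee_pos: [0.6037, -0.2356, 0.0861]
eef_rot: [0.995, 0.061, 0.056, -0.046]
ft_force: [-2.8, -2.1, -4.9]
width: 0.0396
```

```bash
python3 - <<'E'
from h import *
o=(.5965,-.195);go(cw((-1.2,-44,56),o));s=read_state();print(cf(s["ee_pos"],o),s["width"],s["ft_force"],s["time"])
E
```

```text
TCP [ 0.6037 -0.2356  0.0861] zax [ 0.107  0.099 -0.989] head 6.7 need units [-0.21  0.18  0.97]
[  1.73902088 -41.19839985  86.14432106] 0.039570650654744084 [-2.84420742 -2.10742356 -4.92867465] 28.1333
```

Call:
{"fn": "carry_out", "kwargs": {"rows": [[1,-0.15,0.1,0.05,0],[1,-0.06,0.03,0.2,0],[1,-0.05,0.03,0.2,0],[1,0,0,0,0]]}}

```text
time: 28.47
ee_pos: [0.5977, -0.2401, 0.0692]
eef_rot: [0.995, 0.061, 0.056, -0.046]
ft_force: [-0.6, -0.6, -2.4]
width: 0.0395
```

```bash
python3 - <<'E'
from h import *
o=(.5965,-.195);go(cw((-1.2,-44,56),o));s=read_state();print(cf(s["ee_pos"],o),s["width"],s["ft_force"],s["time"])
E
```

```text
TCP [ 0.5977 -0.2401  0.0692] zax [ 0.106  0.098 -0.989] head 6.8 need units [0.07 0.01 0.45]
[ -4.77700115 -44.90635642  69.20231227] 0.03951736466061181 [-0.62836543 -0.60963579 -2.44049138] 28.4667
```

Call:
{"fn": "carry_out", "kwargs": {"rows": [[1,0.1,0,0,0],[1,-0.02,0.02,0.15,0],[1,-0.02,0.02,0.15,0],[1,0,0,0,0]]}}

```text
time: 28.8
ee_pos: [0.6022, -0.2404, 0.0611]
eef_rot: [0.995, 0.061, 0.058, -0.046]
ft_force: [-1.1, -1.9, -2.4]
width: 0.0395
```

```bash
python3 - <<'E'
from h import *
o=(.5965,-.195);go(cw((-1.2,-44,56),o));s=read_state();print(cf(s["ee_pos"],o),s["width"],s["ft_force"],s["time"])
T=wpose();i=camera("wrist");cv2.imwrite("pics/w9.png",cv2.resize(i[30:250,150:390],None,fx=3,fy=2.6))
E
```

```text
TCP [ 0.6022 -0.2404  0.0611] zax [ 0.109  0.098 -0.989] head 6.8 need units [-0.05 -0.05  0.17]
[ -0.32587317 -45.79367593  61.11724794] 0.03945621516748289 [-1.08835365 -1.91848825 -2.402795  ] 28.8
```

```bash
cat > tl.py <<'E'
from h import *
from scipy.optimize import brentq
def rep(T,i):
    A=T[:3,:3];a=-A[:,1];c=-A[:,2]
    hsv=cv2.cvtColor(i,cv2.COLOR_BGR2HSV);m=cv2.inRange(hsv,(60,60,40),(92,255,255));n,l,st,ce=cv2.connectedComponentsWithStats(m)
    k=l[190:225,230:280];k=np.bincount(k[k>0]).argmax();ys,xs=np.where(l==k);print("green comp",st[k].tolist())
    for r in range(ys.min(),ys.max(),12):
        q=xs[ys==r];print(r,q.min(),q.max(),end=" | ")
    print()
    for t in(0,5,10,15,20,25,30):
        al=brentq(lambda u:(np.cos(u)*a+np.sin(u)*c)[2]-np.sin(np.radians(t)),-.6,1.2);b=np.cos(al)*a+np.sin(al)*c;P=T[:3,3]+.005*A[:,2]-.003*b
        n=np.sin(al)*-a+np.cos(al)*c
        print(t,"hub end top/centre",wproj(T,P+b*.099+n*.011).round(0)[0],wproj(T,P+b*.099)[0].round(0),"shoulder top",wproj(T,P+b*.065+n*.02).round(0)[0])
E
python3 - <<'E'
from tl import *
i=camera("wrist");rep(wpose(),i)
E
```

```text
green comp [216, 82, 81, 194, 12153]
82 273 273 | 94 234 278 | 106 234 277 | 118 234 277 | 130 234 277 | 142 234 277 | 154 217 294 | 166 217 295 | 178 217 294 | 190 217 293 | 202 218 293 | 214 219 293 | 226 219 292 | 238 220 291 | 250 221 290 | 262 223 287 | 274 235 276 | 
0 hub end top/centre [258.  81.] [258.  85.] shoulder top [258. 150.]
5 hub end top/centre [258.  81.] [258.  83.] shoulder top [258. 155.]
10 hub end top/centre [258.  83.] [258.  82.] shoulder top [258. 162.]
15 hub end top/centre [258.  86.] [258.  84.] shoulder top [258. 170.]
20 hub end top/centre [258.  92.] [258.  86.] shoulder top [258. 179.]
25 hub end top/centre [259. 101.] [258.  92.] shoulder top [258. 191.]
30 hub end top/centre [259. 113.] [258.  99.] shoulder top [258. 203.]
```

Call:
{"fn": "carry_out", "kwargs": {"rows": [[1,-0.03,0,0.1,0],[1,-0.01,0,0.1,0],[1,0,0,0.05,0],[1,0,0,0,0]]}}

```text
time: 29.23
ee_pos: [0.6024, -0.2392, 0.0544]
eef_rot: [0.995, 0.062, 0.058, -0.046]
ft_force: [-1.6, 0.6, 1.1]
width: 0.0392
```

```bash
python3 - <<'E'
from tl import *
o=(.5965,-.195);s=read_state();print(cf(s["ee_pos"],o),s["width"],s["ft_force"],s["torque"],s["time"])
i=camera("wrist");rep(wpose(),i)
E
```

```text
[-4.39382254e-02 -4.45770712e+01  5.44022621e+01] 0.03917186968683816 [-1.62895344  0.59127769  1.09479675] [-0.3129855   0.33796165  0.1984486 ] 29.2333
green comp [216, 82, 81, 194, 11715]
82 269 270 | 94 235 276 | 106 235 275 | 118 235 275 | 130 235 275 | 142 235 275 | 154 218 293 | 166 218 293 | 178 218 292 | 190 218 292 | 202 219 292 | 214 219 292 | 226 220 291 | 238 220 291 | 250 222 290 | 262 224 287 | 274 244 267 | 
0 hub end top/centre [258.  81.] [258.  85.] shoulder top [258. 150.]
5 hub end top/centre [258.  81.] [258.  83.] shoulder top [258. 155.]
10 hub end top/centre [258.  83.] [258.  82.] shoulder top [258. 162.]
15 hub end top/centre [258.  86.] [258.  83.] shoulder top [258. 170.]
20 hub end top/centre [258.  92.] [258.  86.] shoulder top [258. 179.]
25 hub end top/centre [259. 101.] [258.  92.] shoulder top [258. 190.]
30 hub end top/centre [259. 113.] [258.  99.] shoulder top [258. 203.]
```

Call:
{"fn": "carry_out", "kwargs": {"rows": [[1,-0.01,0,0.1,0],[1,0,0,0.05,0],[1,0,0,0,0]]}}

```text
time: 29.53
ee_pos: [0.6023, -0.2393, 0.0531]
eef_rot: [0.995, 0.062, 0.058, -0.047]
ft_force: [-0.5, 1.4, -1.6]
width: 0.039
```

```bash
python3 - <<'E'
from tl import *
o=(.5965,-.195);s=read_state();print(cf(s["ee_pos"],o),s["width"],s["ft_force"],s["torque"],s["time"])
i=camera("wrist");rep(wpose(),i)
E
```

```text
[ -0.06132921 -44.67348026  53.13962938] 0.039020160824860435 [-0.47690496  1.41846062 -1.62260558] [-0.34829967  0.53213891 -0.00121422] 29.5333
green comp [216, 83, 82, 192, 11670]
83 239 272 | 95 234 274 | 107 234 275 | 119 234 275 | 131 234 274 | 143 234 274 | 155 217 292 | 167 218 292 | 179 218 292 | 191 218 291 | 203 218 291 | 215 219 291 | 227 220 291 | 239 220 290 | 251 222 290 | 263 224 286 | 
0 hub end top/centre [258.  81.] [258.  85.] shoulder top [258. 150.]
5 hub end top/centre [258.  81.] [258.  83.] shoulder top [258. 155.]
10 hub end top/centre [258.  83.] [258.  82.] shoulder top [258. 162.]
15 hub end top/centre [258.  86.] [258.  83.] shoulder top [258. 170.]
20 hub end top/centre [258.  92.] [258.  86.] shoulder top [258. 179.]
25 hub end top/centre [259. 101.] [258.  92.] shoulder top [258. 190.]
30 hub end top/centre [259. 112.] [258.  99.] shoulder top [258. 203.]
```

Call:
{"fn": "carry_out", "kwargs": {"rows": [[0.2,0,0,0,0],[-0.2,0,0,0,0],[-0.5,0,0,0,0],[-0.5,0,0,0,0],[-0.5,0,0,0,0],[-0.5,0,0,0,0],[-0.5,0,0,0,0]]}}

```text
time: 30.17
ee_pos: [0.6032, -0.2399, 0.0533]
eef_rot: [0.995, 0.062, 0.059, -0.046]
ft_force: [-0.1, 0.6, 2.8]
width: 0.064
```

```bash
python3 - <<'E'
from tl import *
o=(.5965,-.195);s=read_state();print(cf(s["ee_pos"],o),s["width"],s["ft_force"],s["torque"],s["time"])
i=camera("wrist");rep(wpose(),i)
E
```

```text
[  0.69157695 -45.41924861  53.30973111] 0.0639970435683322 [-0.12471566  0.58783355  2.79449033] [-0.14643502  0.51657616  0.02779339] 30.1667
green comp [215, 81, 79, 191, 11481]
81 249 267 | 93 232 272 | 105 232 273 | 117 232 273 | 129 233 272 | 141 232 272 | 153 216 289 | 165 216 290 | 177 216 290 | 189 216 289 | 201 217 289 | 213 218 289 | 225 218 289 | 237 219 288 | 249 220 288 | 261 223 284 | 
0 hub end top/centre [258.  81.] [258.  85.] shoulder top [258. 150.]
5 hub end top/centre [258.  81.] [258.  83.] shoulder top [258. 155.]
10 hub end top/centre [258.  83.] [258.  82.] shoulder top [258. 162.]
15 hub end top/centre [258.  86.] [258.  84.] shoulder top [258. 170.]
20 hub end top/centre [258.  92.] [258.  86.] shoulder top [258. 179.]
25 hub end top/centre [259. 101.] [258.  92.] shoulder top [258. 191.]
30 hub end top/centre [259. 113.] [258.  99.] shoulder top [258. 203.]
```

Call:
{"fn": "carry_out", "kwargs": {"rows": [[-0.5,0.03,-0.03,-0.3,0],[-0.5,0.05,-0.04,-0.5,0],[-0.5,0.07,-0.06,-0.7,0],[-0.5,0.07,-0.06,-0.8,0],[-0.5,0,-0.06,-0.9,0],[-0.8,0,0,-1,0],[-1,0,0,-1,0],[-1,0,0,0,0]]}}

```text
time: 30.88
ee_pos: [0.5892, -0.2481, 0.2217]
eef_rot: [0.995, 0.061, 0.059, -0.045]
ft_force: [-0.5, -0.7, 0.5]
width: 0.0779
```

```bash
python3 - <<'E'
from tl import *
o=(.5965,-.195);T=wpose();s=read_state();print(cf(s["ee_pos"],o),s["ft_force"],s["time"],T[:3,2])
i=camera("wrist");cv2.imwrite("pics/w10.png",i)
hsv=cv2.cvtColor(i,cv2.COLOR_BGR2HSV);m=cv2.inRange(hsv,(60,60,40),(92,255,255));n,l,st,ce=cv2.connectedComponentsWithStats(m)
for k in range(1,n):
    if st[k,4]>150:
        print(st[k].tolist(),ce[k].round(1))
        ys,xs=np.where(l==k)
        if st[k,0]<300 and st[k,0]>150:
            for r in range(ys.min(),ys.max(),10):q=xs[ys==r];print(r,q.min(),q.max(),end=" | ")
            print()
for q in("bit_center","bit_hub","cradle"):
    for r in pinpoint(q,"wrist")[:2]:print(q,r,cf(wz(T,r["xy"],.048),o).round(1))
A=lambda s,x,z:wproj(T,cw((x,-45+s,z),o))[0].round(0)
print("seated: hub end top",A(99,0,59),"sides",A(90,-11,48),A(90,11,48),"shoulder",A(65,0,68),"barrel sides",A(40,-20,48),A(40,20,48),"part",A(107,40,72))
E
```

```text
[-14.24258791 -51.71748958 221.72455982] [-0.54040186 -0.66691397  0.45398271] 30.8833 [ 0.11128073  0.09769733 -0.98897514]
[338, 0, 174, 272, 42758] [425.3 125.9]
[231, 101, 37, 91, 2677] [249.  151.1]
101 243 256 | 111 239 258 | 121 240 258 | 131 240 257 | 141 231 267 | 151 232 267 | 161 232 266 | 171 232 266 | 181 232 266 | 
[491, 352, 21, 32, 342] [504.5 372.6]
bit_center {'xy': [21.4, 183.5], 'conf': 0.97} [-293.8  -25.2   48. ]
bit_center {'xy': [248.1, 190.0], 'conf': 0.87} [ -2.1 -47.5  48. ]
bit_hub {'xy': [66.6, 164.0], 'conf': 0.85} [-218.    -6.2   48. ]
bit_hub {'xy': [247.8, 114.1], 'conf': 0.75} [-0.9 37.4 48. ]
seated: hub end top [249.  98.] sides [238. 107.] [259. 107.] shoulder [251. 130.] barrel sides [231. 153.] [267. 152.] part [289.  90.]
```

Call:
{"fn": "carry_out", "kwargs": {"rows": [[-1,-0.4,-0.5,-0.6,0],[-1,-0.8,-0.9,-0.3,0],[-1,-0.8,-1,0,0],[-1,-0.8,-1,0,0],[-1,-0.8,-1,0,0],[-1,-0.6,-1,0,0],[-1,0,-1,0,0],[-1,0,-1,0,0],[-1,0,-0.6,0,0],[-1,0,0,0,0]]}}

```text
time: 31.92
ee_pos: [0.4272, -0.0231, 0.2371]
eef_rot: [0.996, 0.064, 0.045, -0.047]
ft_force: [0.8, -0.5, 0.0]
width: 0.0869
```

```bash
python3 - <<'E'
from h import *
s=read_state();print(s["ee_pos"],s["ft_force"],s["time"])
o=(.594,-.1955)
for cam in("top","side"):
    i=camera(cam);cv2.imwrite(f"pics/{cam}11.png",i);hsv=cv2.cvtColor(i,cv2.COLOR_BGR2HSV)
    A=lambda s,x,z:proj(cam,cw((x,-45+s,z),o))[0].round(1).tolist()
    print(cam,"pred centre",A(0,0,48),"hub",A(85,0,48),"hub end",A(99,0,59),"shoulder",A(65,0,68),"end",A(-65,0,68),"part",A(104,0,72),A(104,60,72))
    for q in("bit_center","bit_hub","lid_pull","hasp_tab","collar_center"):print(q,[(np.round(r["xy"],1).tolist(),round(r["conf"],2)) for r in pinpoint(q,cam)[:5]])
    c=A(40,0,68);print("collar pred-ish")
    m=cv2.inRange(hsv,(60,70,40),(92,255,255));n,l,st,ce=cv2.connectedComponentsWithStats(m)
    for k in range(1,n):
        x,y,w,h,a=st[k]
        if a>20 and x-5<c[0]<x+w+5 and y-5<c[1]<y+h+5:
            print(st[k].tolist(),ce[k].round(1).tolist())
            if a<800:
              ys,xs=np.where(l==k)
              for cc in range(xs.min(),xs.max()+1,2):q=ys[xs==cc];print(cc,q.min(),q.max(),end=" | ")
              print()
E
```

```text
[ 0.42722586 -0.02311677  0.23714511] [ 0.77647465 -0.54453856  0.01275524] 31.9167
top pred centre [316.9, 180.7] hub [293.7, 183.6] hub end [290.2, 183.8] shoulder [299.9, 182.4] end [335.8, 178.0] part [289.2, 183.7] [287.0, 167.1]
bit_center [([321.9, 265.9], 0.96), ([316.4, 181.3], 0.87), ([159.2, 146.0], 0.66), ([167.5, 248.0], 0.6), ([386.7, 245.0], 0.57)]
bit_hub [([311.8, 245.2], 0.87), ([182.2, 231.2], 0.83), ([290.0, 182.8], 0.8), ([183.7, 150.7], 0.7), ([331.9, 131.9], 0.58)]
lid_pull [([334.1, 130.6], 0.73), ([376.3, 167.9], 0.16)]
hasp_tab [([283.0, 115.5], 0.71), ([293.5, 183.7], 0.23)]
collar_center [([278.3, 194.0], 0.71)]
collar pred-ish
[290, 175, 28, 13, 247] [304.9, 181.4]
290 181 183 | 292 180 186 | 294 180 185 | 296 180 185 | 298 180 185 | 300 177 186 | 302 177 187 | 304 177 186 | 306 176 186 | 308 176 186 | 310 176 186 | 312 176 186 | 314 175 185 | 316 176 185 | 
side pred centre [276.7, 252.1] hub [268.2, 234.0] hub end [266.9, 228.4] shoulder [270.2, 233.1] end [284.0, 262.1] part [266.4, 224.2] [284.8, 220.7]
bit_center [([188.5, 168.2], 0.79), ([173.2, 275.7], 0.77), ([281.0, 252.6], 0.55), ([280.4, 152.5], 0.48)]
bit_hub [([270.1, 229.9], 0.93), ([207.1, 176.1], 0.77), ([201.1, 265.8], 0.74), ([278.8, 168.2], 0.51)]
lid_pull [([324.8, 177.9], 0.9)]
hasp_tab [([328.2, 152.4], 0.58)]
collar_center [([253.4, 229.8], 0.61)]
collar pred-ish
[266, 229, 18, 23, 236] [272.9, 240.0]
266 231 240 | 268 229 246 | 270 229 250 | 272 230 250 | 274 233 248 | 276 234 247 | 278 236 246 | 280 240 246 | 282 244 246 |
```

```bash
python3 - <<'E'
from bench import *
print(close_job())
E
```

```text
the job is handed in; nothing more can be done
None
```

The job is handed in at about 32 s of the 72 s. The hasp is off its staple, the lid stands open, and the core bit lies in the saddles with its hub in the narrow saddle. The robot is clear of everything; `close_job` gave no verdict.

**What I did**
- **Hasp and lid:** I gripped the red tab and swung the hasp to about 2.4 rad, past level. Then I raised the lid by its pull to about 1.7 rad, leaning back.
- **Bit:** I took the green and silver bit from the rest, turned it hub to the left and lowered it until it rested level. Then I let go and backed off.

**What the last checks showed**
- **Position:** In the top picture the hub end was at column 290, where 290.2 was predicted. The centre was at 316.4, predicted 316.9. In the side picture the hub end was at row 229, predicted 228.4. That puts the bit within about 2 to 3 mm of its place.
- **Wrist camera:** It disagreed with the top camera by up to 6 mm along the bit's axis. That is inside the 11 mm play.
- **Letting go:** The bit did not drop when the jaws opened. A small 2.8 N reading at that moment may have been the gripper body brushing the case rim.
- **Not checked:** The picture limit was reached before the last lowering, so the final placing was checked only by numbers. I did not measure the bystanders again, except for one sighting of the collar in its compartment.

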